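Close the storage jar with its screw lid

TASK

Close the open storage jar in the rack with its teal screw lid: set the lid on the neck, turn it gently backward (anticlockwise) until you feel it drop into the thread, then screw it forward (clockwise) until it sits firmly home, level and with its rubber seal squeezed down, and let go. Never force it: a lid that jams when turned forward, or that is pressed or tightened hard, cracks the acrylic. Leave the jar standing in its pocket and the other things where they are.

Things in the scene. Friction and masses are not known exactly. Their poses are not given: they have to be found in the camera images.
- jar: The open jar: clear acrylic body 84 x 84 x 96 mm tall, dark red beans inside, round open neck on top. Origin: centre of its underside, z up, sides along x and y. 0.4 to 0.7 kg, loose, but its square foot stands in a pocket of the rack (1.5 mm play each side) that keeps it from turning. It may stand in either pocket.
- neck_rim (a point): Centre of the rim of the jar's neck, 120 mm above the jar's underside, z up. Neck tube 43 mm outside, 35 mm inside, 24 mm tall above the shoulder. A springy seal ring on the rim stands 2 mm proud of it (pushes back 0.6 N at first touch, 3.6 N when flush).
- collar (a point): Centre of the flat top of the threaded collar round the neck, 2.5 mm below the rim; collar 51 mm in diameter. Every 90 degrees it has an entry gap 20 degrees wide for a lug, and at each gap's anticlockwise side (from above) a stop rib 2 mm thick, 2.5 mm higher than the collar. At which angle the gaps lie differs from jar to jar; these poses do not tell it.
- thread_floor (a point): Point on the neck axis 9 mm below the rim, where a lug lands in an entry gap. From the gap the thread runs clockwise under the collar, 65 degrees long, down 0.08 mm per degree. A lid turned clockwise while still on the collar jams at the ribs; turned anticlockwise it meets the gaps within 90 degrees, is stopped there by the ribs and drops 7 mm.
- lid: The teal screw lid, lying skirt down on the shelf: 60 mm over sixteen upright flats (12 mm wide, one every 22.5 degrees, the first square to x), 22.5 mm tall, 60 g. Origin: centre of its lower edge, z up. Four inward lugs 12 degrees wide, 90 degrees apart, the first at +x. Fits the neck with 1.5 mm play all round. Clockwise from above closes.
- lid_roof (a point): Centre of the lid's inner roof, 19 mm above its lower edge. Roof above neck rim: 12.5 mm when lugs rest on the rib tops (turned back from there it first falls 2.5 mm on to the collar: not yet the thread), 10 mm on the collar, about 3 mm once dropped, 0 screwed home, 50 to 65 degrees clockwise from the drop. The seal takes 0.05 to 0.25 N m; home, torque climbs fast: 0.45 N m is tight.
- rack: The cream rack fixed to the shelf: two square pockets 87 x 87 mm side by side along its y, centres at y = +46 and -46 mm from its origin (centre of its underside), floor 5 mm thick, walls 5 mm thick and 37 mm high. One pocket holds the open jar, the other a closed container.
- clip_a: Closed clear container with a white clip-on lid, 84 x 84 x 82 mm tall, orange lentils inside, in the other pocket of the rack. Origin: centre of its underside. Leave alone.
- clip_b: Closed clear container with a white clip-on lid, 100 x 100 x 95 mm tall, pasta inside. Origin: centre of its underside. Leave alone.
- clip_c: Closed clear container with a white clip-on lid, 140 (x) x 100 (y) x 85 mm tall, flakes inside. Origin: centre of its underside. Leave alone.
- dish: Black ceramic pickle dish, 110 mm wide, 40 mm tall. Origin: centre of its underside. Leave alone.
- plate: Orange melamine plate, 220 mm wide, 20 mm tall. Origin: centre of its underside. Leave alone.
- ladle: Steel ladle: bowl 84 mm wide and 32 mm tall, handle 250 mm along its +y. Origin: centre of the bowl's underside. Leave alone.
Mind the look-alikes: they are no part of the job. What is meant by the lid is not yellow, and is the larger of those in its own colour.

How it is judged:
By the outcome, as a careful person would: the job done as asked, in the order asked, and still so for the second after the job is handed in, with the robot touching nothing.
It also fails if it takes over 72 s, if anything falls off the work surface, if the arm or the gripper's body presses on something with over 40 N, if the wrist force passes 120 N, or if a joint passes its speed limit or range.

ROBOT

A 6-joint arm with a two-finger parallel gripper is mounted at the origin on the work surface. World frame = base frame: x ahead of the robot, y to its left, z up, the work surface at z = 0. Lengths are in mm, angles in rad, forces in N, time in s.
With the tool pointing down it reaches from about 350 to 775 mm from the base axis. Payload 7.3 kg.
Tool frame: the origin (TCP) lies at the very end of the fingers, on their centre line; the grasp point (between the pads) lies 19 mm behind it (pinch_z is the distance from the TCP to the grasp point, in mm); z points along the fingers, y is the direction in which the jaws open and shut (so a half turn about z gives the same grasp; the last joint's range is limited). The gripper opens to 92 mm and grips with 3 to 60 N. Pads are 19 mm wide; open, the fingers measure 130 mm over their backs; the gripper's body (75 mm by 190 mm) begins 47 mm behind the grasp point.
Start: joints at [1.003, 0.342, 1.524, -0, 1.275, -0.146], TCP at [214.925, 479.012, 226.741] pointing down, gripper open.
Joint ranges: [-2.53, 2.53], [-0.77, 2.02], [0.04, 2.7], [-1, 4.14], [0.28, 2.66], [-3.11, 3.11]. Speed limits (rad/s): [2.57, 2.57, 3.14, 3.14, 3.14, 3.14].

INTERFACE

Orientations are given as [roll, pitch, yaw] about the fixed x, y, z axes, in that order (R = Rz(yaw) Ry(pitch) Rx(roll)).
In Python, from plant import * gives the robot as it stands.
- The arm moves only by the tool step_arm, never from a script. Its argument "moves" is one flat list of numbers, 7 for each row, row after row: the shift along the tool's x, y, z scaled (see below), then the turn, a rotation vector about the tool's x, y, z scaled (see below), then the closure, from -1 (fully open) to 1 (shut). A call has 1 to 8 rows; each row shifts and turns the pose as measured when the row begins, along the tool's axes as they then stand; what a row does not reach is not made up. The controller multiplies each number of a shift by 2 cm and each number of a turn by 4 degrees. A row lasts 1/12 s, in which the tool goes at most 41.7 mm and 7.16 degrees, less where a joint would pass 70% of its speed; a pose out of reach is approached as far as the arm can. A call with a number of a shift or a turn outside -1 to 1 is refused whole. A call with a gripper value outside its range is refused whole. The fingers move at their own pace and stop on an object; the grip force is fixed at half the most. Time passes only in rows, so rows that do not move let the fingers close. It gives the time, the measured TCP pose, the force and the opening at its end, in the units of the state.
- get_obs(): the state, without advancing time (a new reading comes with each control period).
- capture(name): name is "side" or "top"; returns the picture (384x512x3 uint8, red, green, blue); there is no depth.
- get_calibration(name): a dict with "mtx" (3x3 intrinsics, pixels), "eye" and "orientation" of the camera in the world. Camera axes: x right, y down, z forward; pixel columns grow to the right and rows downward; lengths in mm; the calibration is good to about 2 mm. A picture is of the moment at which its call begins. get_calibration takes no time and is no camera call.
- close_job(): hands the job in, once; it reports no verdict.
The state is a dict: "time": time; "joint_positions": joint angles; "dq": joint speeds; "tau": joint torques, N m; "tool_pos": TCP position; "tcp_rot": TCP orientation; "contact_force": force on the tool from outside, world axes, zero at the start; "moment": the same for the moment, N m; "grip_width": finger opening in mm.
Only numpy, scipy, OpenCV 4.12 (cv2) and the standard library are available. Lean on these libraries where they do the work, as an engineer would, in place of code of your own. Each camera call takes 0.05 s, during which the arm holds its last target.

## Working session

There is one attempt and no reset: what is moved stays moved. The work goes in short steps, Python scripts to look and compute and a tool call to move; the robot and the scene stay as the last step left them, time stands still between calls to the robot, and variables do not carry over. Pictures are saved under pics/ and viewed, and the job is handed in when it is done.

Besides the shell and the picture viewer there is one more tool, called after ">>>" as name(argument=value, ...) on one line, values as JSON. step_arm: Moves the arm, as the interface text tells. Shifts and turns lie within -1 to 1; 1 stands for 2 cm of shift or 4 degrees of turn. Its arguments: {"type":"object","properties":{"moves":{"type":"array"}},"required":["moves"]}

```bash
ls; mkdir -p pics; python3 - <<'E'
from plant import *
import cv2
for n in("side","top"):
    c=get_calibration(n);print(n,c)
    cv2.imwrite(f"pics/{n}0.png",capture(n)[:,:,::-1])
print(get_obs())
E
```

```text
pics
side {'mtx': array([[433.91195386,   0.        , 265.60761763],
       [  0.        , 433.91195386, 189.37863608],
       [  0.        ,   0.        ,   1.        ]]), 'eye': array([447.94488841, 680.01831113, 815.56345215]), 'orientation': array([-2.35669632e+00,  1.99682429e-03, -2.88375002e+00])}
top {'mtx': array([[352.58510917,   0.        , 256.00431348],
       [  0.        , 352.58510917, 192.83120637],
       [  0.        ,   0.        ,   1.        ]]), 'eye': array([ 429.37805174,    4.27384149, 1102.56753306]), 'orientation': array([-2.93752586, -0.00570142, -1.54919291])}
{'time': 0.1, 'joint_positions': array([ 1.00299243e+00,  3.42664384e-01,  1.52489037e+00, -5.04945775e-05,
        1.27538260e+00, -1.45972421e-01]), 'dq': array([-0.00172086, -0.00058539, -0.00177844, -0.00228199,  0.00015088,
       -0.00078041]), 'tau': array([ 1.37498180e-03, -4.32005167e+01, -2.44695067e+01,  7.17864675e-02,
        5.25536493e-02, -7.09362280e-05]), 'tool_pos': array([214.74463802, 478.69300212, 226.11943038]), 'tcp_rot': array([-3.14025523e+00, -1.47818226e-04,  2.71977581e+00]), 'contact_force': array([-0.29514258,  0.45411087,  1.63847075]), 'moment': array([ 0.04796836,  0.00128109, -0.02562801]), 'grip_width': 92.05345941716558}
```

View pics/side0.png

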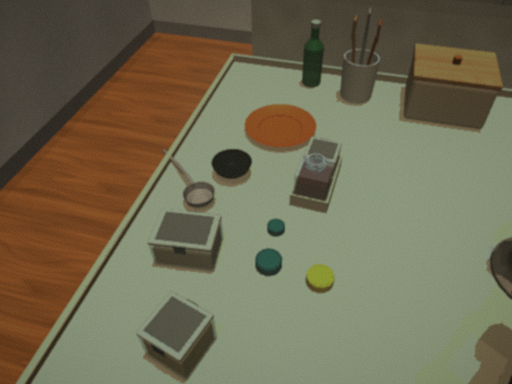

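View pics/top0.png

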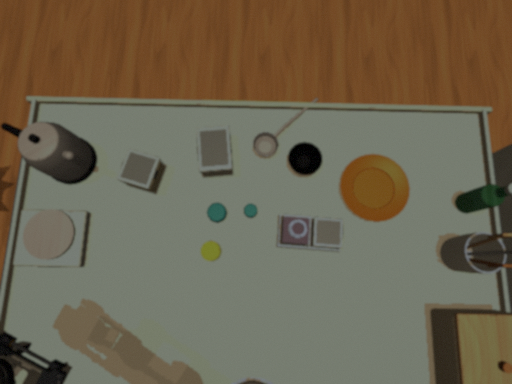

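```bash
cat > h.py <<'E'
import numpy as np,cv2
from scipy.spatial.transform import Rotation as R
from plant import *
def ray(n,uv):
    c=get_calibration(n);m=c["mtx"];M=R.from_euler('xyz',c["orientation"]).as_matrix()
    d=M@np.linalg.solve(m,np.array([uv[0],uv[1],1.]));return np.array(c["eye"]),d
def plane(n,uv,z):
    e,d=ray(n,uv);return e+d*(z-e[2])/d[2]
def proj(n,p):
    c=get_calibration(n);M=R.from_euler('xyz',c["orientation"]).as_matrix()
    q=c["mtx"]@(M.T@(np.array(p)-c["eye"]));return q[:2]/q[2]
E
python3 - <<'E'
from h import *
S=cv2.imread("pics/side0.png");T=cv2.imread("pics/top0.png")
a=cv2.resize(S[210:300,230:350],None,fx=6,fy=6,interpolation=cv2.INTER_CUBIC)
cv2.imwrite("pics/crop_l.png",a)
b=cv2.resize(S[130:220,280:360],None,fx=6,fy=6,interpolation=cv2.INTER_CUBIC)
cv2.imwrite("pics/crop_j.png",b)
cv2.imwrite("pics/crop_t.png",cv2.resize(T[190:270,190:350],None,fx=5,fy=5,interpolation=cv2.INTER_CUBIC))
for n,I in(("side",S),("top",T)):
    h=cv2.cvtColor(I,cv2.COLOR_BGR2HSV)
    m=cv2.inRange(h,(80,110,40),(100,255,255))
    k,l,s,c=cv2.connectedComponentsWithStats(m)
    for i in range(1,k):
        if s[i][4]>30: print(n,s[i],c[i],plane(n,c[i],20 if n=="side" else 22))
E
```

```text
side [269 220  14  11  75] [275.64       225.01333333] [598.13618273  22.49557437  20.        ]
side [257 250  24  19 230] [268.10434783 258.62608696] [590.95385126 122.07195878  20.        ]
top [208 204  18  17 228] [216.62719298 212.02192982] [589.71141177 123.39341761  22.        ]
top [245 205  11  12  99] [250.1010101  210.18181818] [597.79117334  20.04248244  22.        ]
```

View pics/crop_l.png

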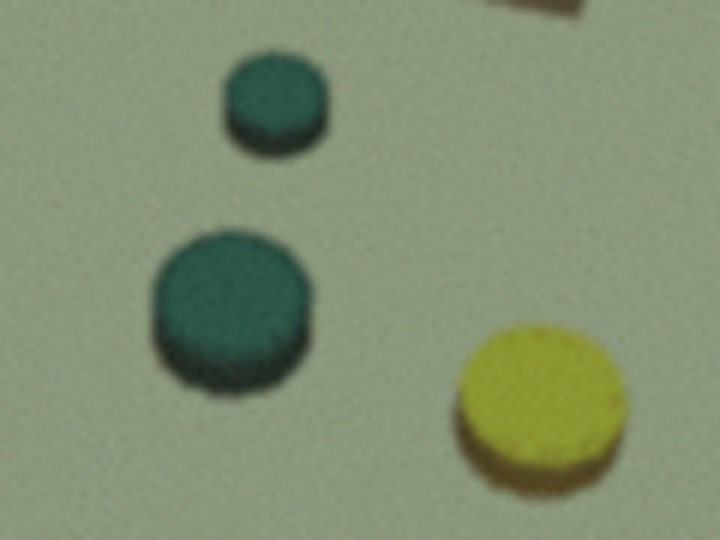

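View pics/crop_j.png

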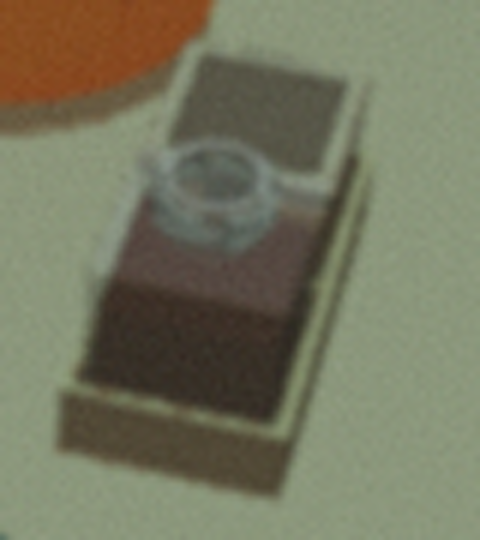

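View pics/crop_t.png

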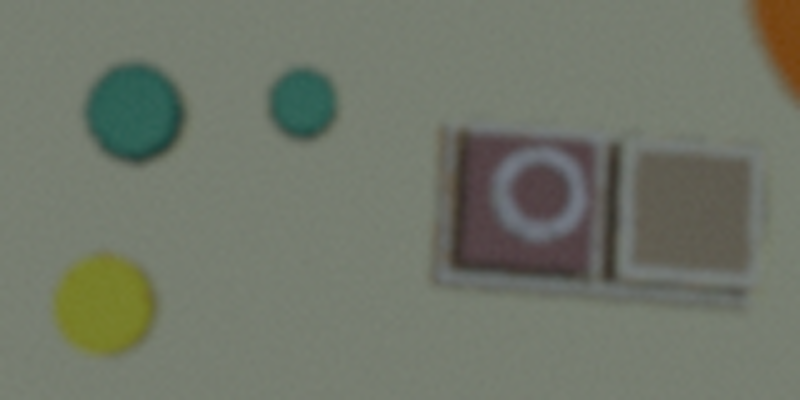

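The teal discs are at side (268,259), which is larger, and (276,225), which is smaller. The yellow one is at (320,277). The larger teal disc is the lid, as the enlarged crop confirms. The open jar with the beans stands in the near-left pocket, with its neck at side ≈(315,160) and top ≈(298,229). Next I'll measure the neck.

```bash
python3 - <<'E'
from h import *
T=cv2.imread("pics/top0.png");S=cv2.imread("pics/side0.png")
# top: ring mask = bright vs beans
h=cv2.cvtColor(T,cv2.COLOR_BGR2LAB).astype(int)
g=T.astype(float)
sub=g[212:245,282:316]
# beans: R>G ; ring: greyer
m=((sub[:,:,1]-sub[:,:,2])>-6).astype(np.uint8)
print('\n'.join(''.join('#' if x else '.' for x in r) for r in m))
for uv in [(298.2,228.8)]:
    for z in(122.5,125): print("top",plane("top",uv,z))
print("side",plane("side",(315.5,160),125),plane("side",(315.5,160),122.5))
def circ(c,r,n): return np.array([proj(n,[c[0]+r*np.cos(t),c[1]+r*np.sin(t),c[2]]) for t in np.linspace(0,6.28,60)])
E
```

```text
##################################
##################################
##################################
##################################
##################################
............#.####################
........................##########
.............######.......########
...........##########......#######
.........#############.....###.###
........###############....###.###
........######....######...#######
.......#####.......######..###.###
.......####.........#####..#######
.......####..........####..###.###
......####...........####..#######
......####...........####..#######
......####............####.#######
......#####..........#####.#######
......######.........####..#######
.......#####........#####..#######
.......######......#####...#######
........################..########
.........##############...########
..........############....########
...........#########......########
...............#..........###.####
..........................########
..........................###.####
..........................########
..........................###.####
######....................########
##################.##....####.####
top [ 532.79644388 -116.49073123  122.5       ]
top [ 532.53263963 -116.18267957  125.        ]
side [ 534.31221072 -113.99859234  125.        ] [ 534.62488047 -116.87311785  122.5       ]
```

```bash
python3 - <<'E'
from h import *
T=cv2.imread("pics/top0.png");S=cv2.imread("pics/side0.png")
sub=T[212:245,282:316].astype(float)
m=((sub[:,:,1]-sub[:,:,2])>-6).astype(np.uint8)
k,l,s,c=cv2.connectedComponentsWithStats(m,connectivity=4)
i=[i for i in range(1,k) if 100<s[i][4]<400 and s[i][0]>2][0]
cc,_=cv2.findContours((l==i).astype(np.uint8),cv2.RETR_CCOMP,cv2.CHAIN_APPROX_NONE)
for q in cc:
    if len(q)>8:
        e=cv2.fitEllipse(q); u=(e[0][0]+282,e[0][1]+212); print(u,e[1],[plane("top",u,z).round(1) for z in(122.5,125)])
def circ(c,r,n): return np.array([proj(n,[c[0]+r*np.cos(t),c[1]+r*np.sin(t),c[2]]) for t in np.linspace(0,6.283,60)])
def over(I,n,x0,y0,x1,y1,f,rings,out):
    a=cv2.resize(I[y0:y1,x0:x1],None,fx=f,fy=f,interpolation=cv2.INTER_CUBIC)
    a=cv2.convertScaleAbs(a,alpha=1.5)
    for c,r,col in rings:
        p=((circ(c,r,n)+.5-[x0,y0])*f).astype(np.int32); cv2.polylines(a,[p],True,col,1)
    cv2.imwrite(out,a)
J=(533,-116)
rings=[((*J,122.5),25.5,(0,255,0)),((*J,125),17.5,(0,0,255)),((*J,125),21.5,(255,0,0)),((590.3,122.7,22.5),30.5,(255,255,255)),((590.3,122.7,0),30.5,(0,255,255))]
over(S,"side",290,140,340,190,12,rings,"pics/o_s.png")
over(T,"top",275,205,325,255,12,rings,"pics/o_t.png")
over(S,"side",245,235,290,280,12,rings,"pics/o_sl.png")
over(T,"top",195,190,240,235,12,rings,"pics/o_tl.png")
a=np.hstack([cv2.resize(cv2.imread(f"pics/{x}.png"),(400,400)) for x in("o_s","o_t")]);cv2.imwrite("pics/oJ.png",a)
a=np.hstack([cv2.resize(cv2.imread(f"pics/{x}.png"),(400,400)) for x in("o_sl","o_tl")]);cv2.imwrite("pics/oL.png",a)
E
```

```text
(297.315149307251, 228.26284408569336) (18.576168060302734, 18.672250747680664) [array([ 534.2, -114. ,  122.5]), array([ 534. , -113.7,  125. ])]
(297.34117794036865, 228.1505012512207) (11.755207061767578, 12.461820602416992) [array([ 534.6, -114.1,  122.5]), array([ 534.3, -113.8,  125. ])]
```

View pics/oJ.png

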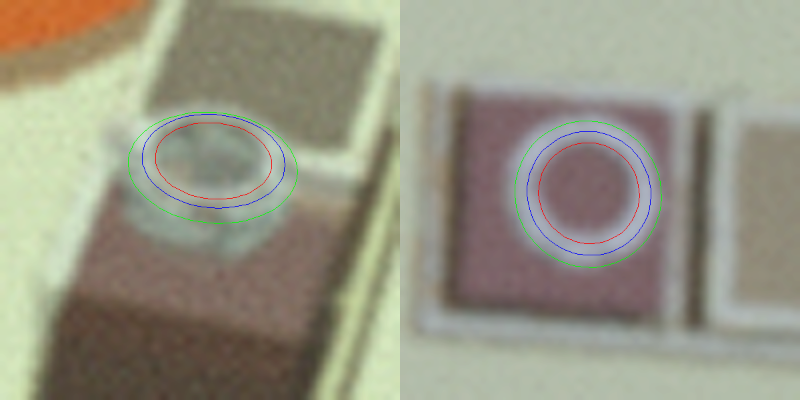

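View pics/oL.png

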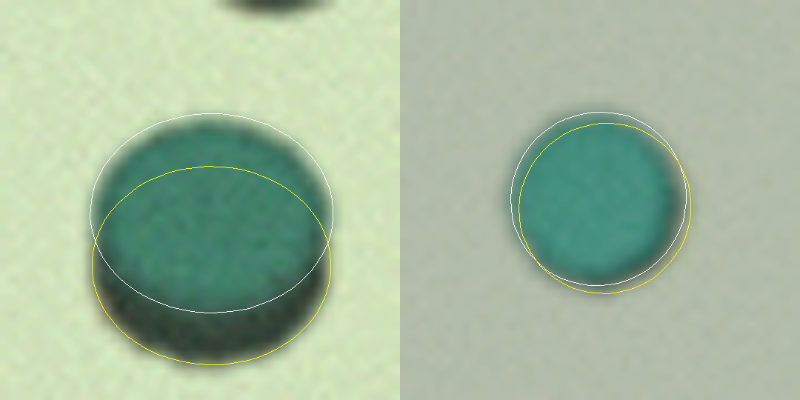

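The neck is at about (534,−114) and the lid at about (591,123). The overlays fit to within about 2 mm. Now a helper that converts a world displacement into tool-axis rows.

```bash
cat >> h.py <<'E'
def go(p,yaw=None):
    o=get_obs();M=R.from_euler('xyz',o["tcp_rot"])
    d=M.inv().apply(np.array(p,float)-o["tool_pos"])/20
    n=int(np.ceil(abs(d).max()))
    print("t",round(o["time"],2),"pos",o["tool_pos"].round(1),"rot",np.degrees(o["tcp_rot"]).round(1),"J6",o["joint_positions"][5].round(2))
    print("total units",d.round(3),"rows",n,"per row",(d/max(n,1)).round(3))
    if yaw is not None: print("tool z turn units",round(((o["tcp_rot"][2]-yaw+np.pi)%(2*np.pi)-np.pi)*180/np.pi/4,2))
E
python3 -c "
from h import *
go([591,123,120],1.67)"
```

```text
t 0.1 pos [214.7 478.7 226.1] rot [-179.9   -0.   155.8] J6 -0.15
total units [-24.446  -8.516   5.314] rows 25 per row [-0.978 -0.341  0.213]
tool z turn units 15.04
```

>>> step_arm(moves=[-0.98, -0.34, 0, 0, 0, 0, -1, -0.98, -0.34, 0, 0, 0, 0, -1, -0.98, -0.34, 0, 0, 0, 0, -1, -0.98, -0.34, 0, 0, 0, 0, -1, -0.98, -0.34, 0, 0, 0, 0, -1, -0.98, -0.34, 0, 0, 0, 0, -1, -0.98, -0.34, 0, 0, 0, 0, -1, -0.98, -0.34, 0, 0, 0, 0, -1])

```text
time: 0.77
tool_pos: [336.0, 361.5, 222.7]
tcp_rot: [-3.134, -0.004, 2.727]
contact_force: [0.5, 0.4, -0.0]
grip_width: 91.6
```

>>> step_arm(moves=[-0.98, -0.34, 0.3, 0, 0, 0, -1, -0.98, -0.34, 0.3, 0, 0, 0, -1, -0.98, -0.34, 0.3, 0, 0, 0, -1, -0.98, -0.34, 0.3, 0, 0, 0, -1, -0.98, -0.34, 0.3, 0, 0, 0, -1, -0.98, -0.34, 0.3, 0, 0, 0, -1, -0.98, -0.34, 0.3, 0, 0, 0, -1, -0.98, -0.34, 0.3, 0, 0, 0, -1])

```text
time: 1.43
tool_pos: [461.8, 241.4, 171.2]
tcp_rot: [-3.132, -0.006, 2.727]
contact_force: [-0.1, 0.7, -0.1]
grip_width: 92.0
```

```bash
python3 -c "
from h import *
go([591,123,120],1.67)"
```

```text
t 1.43 pos [461.8 241.4 171.2] rot [-179.5   -0.4  156.3] J6 -0.82
total units [-8.314 -2.793  2.537] rows 9 per row [-0.924 -0.31   0.282]
tool z turn units 15.14
```

>>> step_arm(moves=[-0.98, -0.34, 0.3, 0, 0, 0, -1, -0.98, -0.34, 0.3, 0, 0, 0, -1, -0.98, -0.34, 0.3, 0, 0, 0, -1, -0.98, -0.34, 0.3, 0, 0, 0, -1, -0.98, -0.34, 0.3, 0, 0, 0, -1, -0.98, -0.34, 0.3, 0, 0, 0, -1, -0.98, -0.34, 0.3, 0, 0, 0, -1, -0.98, -0.34, 0.3, 0, 0, 0, -1])

```text
time: 2.1
tool_pos: [586.2, 121.0, 116.4]
tcp_rot: [-3.128, -0.012, 2.727]
contact_force: [-0.1, 0.5, 0.2]
grip_width: 91.9
```

>>> step_arm(moves=[0, 0, 0, 0, 0, 1, -1, 0, 0, 0, 0, 0, 1, -1, 0, 0, 0, 0, 0, 1, -1, 0, 0, 0, 0, 0, 1, -1, 0, 0, 0, 0, 0, 1, -1, 0, 0, 0, 0, 0, 1, -1, 0, 0, 0, 0, 0, 1, -1, 0, 0, 0, 0, 0, 1, -1])

```text
time: 2.77
tool_pos: [586.5, 115.3, 109.0]
tcp_rot: [-3.113, -0.007, 2.137]
contact_force: [-0.0, 0.0, -0.6]
grip_width: 91.7
```

>>> step_arm(moves=[0, 0, 0, 0, 0, 1, -1, 0, 0, 0, 0, 0, 1, -1, 0, 0, 0, 0, 0, 1, -1, 0, 0, 0, 0, 0, 1, -1, 0, 0, 0, 0, 0, 1, -1, 0, 0, 0, 0, 0, 1, -1, 0, 0, 0, 0, 0, 1, -1, 0, 0, 0, 0, 0, 1, -1])

```text
time: 3.43
tool_pos: [583.8, 115.1, 104.7]
tcp_rot: [-3.105, 0.01, 1.55]
contact_force: [0.7, -0.1, -0.2]
grip_width: 91.6
```

```bash
python3 -c "
from h import *
go([591,123,40],1.67)"
```

```text
t 3.43 pos [583.8 115.1 104.7] rot [-177.9    0.6   88.8] J6 0.09
total units [0.438 0.47  3.216] rows 4 per row [0.11  0.117 0.804]
tool z turn units -1.72
```

```bash
cat >> h.py <<'E'
def lev(yaw=None):
    o=get_obs();r=o["tcp_rot"]
    A=R.from_euler('xyz',r);B=R.from_euler('xyz',[np.pi,0,r[2] if yaw is None else yaw])
    print("turn units",(np.degrees((A.inv()*B).as_rotvec())/4).round(3))
E
python3 -c "
from h import *
lev()"
```

```text
turn units [-0.528  0.15  -0.003]
```

>>> step_arm(moves=[0.11, 0.12, 0.8, -0.25, 0.08, 0, -1, 0.11, 0.12, 0.8, -0.25, 0.08, 0, -1, 0.11, 0.12, 0.8, -0.2, 0.08, 0, -1])

```text
time: 3.68
tool_pos: [592.7, 121.5, 57.8]
tcp_rot: [3.122, -0.007, 1.545]
contact_force: [0.1, 1.4, -0.3]
grip_width: 91.7
```

```bash
python3 -c "
from h import *
cv2.imwrite('pics/s1.png',capture('side')[:,:,::-1])
go([591,123,3]);lev()"
```

```text
t 3.73 pos [590.6 121.5  54.1] rot [179.2  -0.4  88.5] J6 0.09
total units [ 0.058 -0.016  2.556] rows 3 per row [ 0.019 -0.005  0.852]
turn units [ 0.202 -0.1   -0.001]
```

View pics/s1.png

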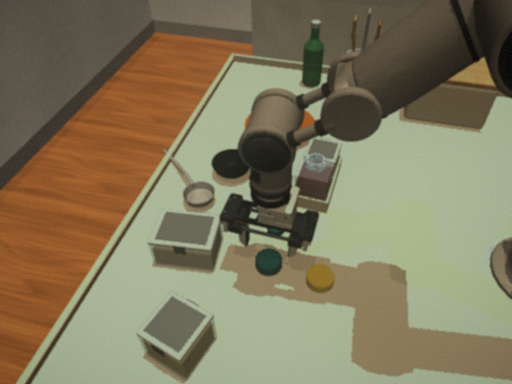

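The fingers straddle the lid at side (268,261), with tips near (245,243) and (295,250). I'll go down.

>>> step_arm(moves=[0.02, 0, 0.8, 0.1, -0.05, 0, -1, 0.02, 0, 0.8, 0.05, -0.03, 0, -1, 0.02, 0, 0.4, 0, 0, 0, -1, 0, 0, 0, 0, 0, 0, -1])

```text
time: 4.07
tool_pos: [589.3, 122.7, 11.4]
tcp_rot: [-3.139, -0.0, 1.545]
contact_force: [-0.6, -0.1, 0.1]
grip_width: 91.5
```

```bash
python3 -c "
from h import *
go([591,123,4]);lev()"
```

```text
t 4.07 pos [589.3 122.7  11.4] rot [-179.9   -0.    88.5] J6 0.1
total units [0.017 0.087 0.372] rows 1 per row [0.017 0.087 0.372]
turn units [-0.03  -0.006  0.   ]
```

>>> step_arm(moves=[0, 0.08, 0.35, 0, 0, 0, -1, 0, 0, 0, 0, 0, 0, -1])

```text
time: 4.23
tool_pos: [591.1, 122.6, 4.4]
tcp_rot: [-3.139, -0.0, 1.545]
contact_force: [0.1, 0.1, 1.3]
grip_width: 91.8
```

>>> step_arm(moves=[0, 0, 0, 0, 0, 0, 0, 0, 0, 0, 0, 0, 0, 1, 0, 0, 0, 0, 0, 0, 1, 0, 0, 0, 0, 0, 0, 1, 0, 0, 0, 0, 0, 0, 1, 0, 0, 0, 0, 0, 0, 1])

```text
time: 4.73
tool_pos: [592.8, 122.6, 7.5]
tcp_rot: [3.139, -0.001, 1.545]
contact_force: [-0.7, -0.3, -1.1]
grip_width: 66.5
```

```bash
python3 -c "
from h import *
go([591,123,4]);lev();print(get_obs()['moment'])"
```

```text
t 4.73 pos [592.8 122.6   7.5] rot [179.9  -0.   88.5] J6 0.1
total units [ 0.019 -0.093  0.174] rows 1 per row [ 0.019 -0.093  0.174]
turn units [ 0.031 -0.012 -0.   ]
[-0.10772127  0.08815396  0.01913103]
```

>>> step_arm(moves=[0, 0, 0, 0, 0, 0, 1, 0, 0, 0, 0, 0, 0, 1, 0, 0, 0, 0, 0, 0, 1, 0, 0, 0, 0, 0, 0, 1])

```text
time: 5.07
tool_pos: [592.9, 122.6, 7.8]
tcp_rot: [3.139, -0.001, 1.545]
contact_force: [0.1, -0.2, 0.3]
grip_width: 66.4
```

```bash
python3 -c "
from h import *
for i in range(1):
  go([591,123,4]);lev();print(get_obs()['moment'],get_obs()['dq'].round(3))
cv2.imwrite('pics/s2.png',cv2.resize(capture('side')[190:300,210:350,::-1],None,fx=5,fy=5))
go([591,123,4])"
```

```text
t 5.07 pos [592.9 122.6   7.8] rot [ 1.799e+02 -1.000e-01  8.850e+01] J6 0.1
total units [ 0.017 -0.096  0.189] rows 1 per row [ 0.017 -0.096  0.189]
turn units [ 0.037 -0.013 -0.   ]
[-0.03083389  0.03670789 -0.00722619] [-0.     0.    -0.001  0.001 -0.001  0.001]
t 5.12 pos [592.9 122.6   7.8] rot [179.9  -0.   88.5] J6 0.1
total units [ 0.017 -0.094  0.188] rows 1 per row [ 0.017 -0.094  0.188]
```

View pics/s2.png

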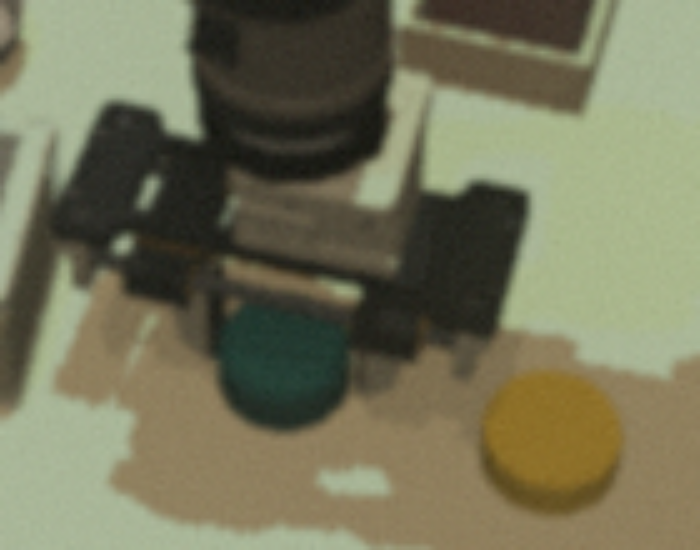

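The fingers stopped at 66.4 mm, but the lid is 60 mm wide. The tool had crept up to z 7.8, so the pads hold the lid high. I'll reopen, go lower and grip again.

>>> step_arm(moves=[0, 0, 0, 0, 0, 0, -1, 0, 0, 0, 0, 0, 0, -1, 0, 0, 0, 0, 0, 0, -1, 0, 0, 0, 0, 0, 0, -1])

```text
time: 5.45
tool_pos: [593.0, 122.6, 7.8]
tcp_rot: [3.139, -0.001, 1.545]
contact_force: [-0.1, 0.2, 0.6]
grip_width: 88.3
```

```bash
python3 -c "
from h import *
go([591,123,2]);lev()
cv2.imwrite('pics/s3.png',cv2.resize(capture('side')[190:300,210:350,::-1],None,fx=5,fy=5))"
```

```text
t 5.45 pos [593.  122.6   7.8] rot [ 1.798e+02 -1.000e-01  8.850e+01] J6 0.1
total units [ 0.017 -0.101  0.291] rows 1 per row [ 0.017 -0.101  0.291]
turn units [ 0.039 -0.013 -0.   ]
```

View pics/s3.png

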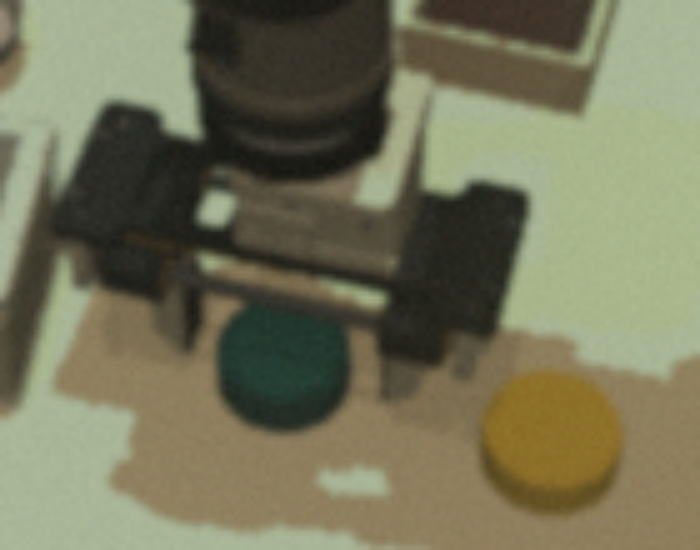

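```bash
python3 -c "
from h import *
f=lambda p:((proj('side',p)-[210,190])*5).round()
for x in(-65,-44,0,44,65): print(x,f([593+x,122.6,7.8]),f([593+x,122.6,46]))
print(f([591,123,22.5]),f([591,123,0]))"
```

```text
-65 [427. 390.] [431. 339.]
-44 [381. 380.] [384. 329.]
0 [286. 359.] [286. 308.]
44 [192. 339.] [190. 288.]
65 [148. 329.] [144. 278.]
[290. 341.] [290. 371.]
```

>>> step_arm(moves=[0.1, 0.05, 0.3, 0, 0, 0, -1, 0, 0, 0, 0, 0, 0, -1, 0, 0, 0, 0, 0, 0, -1])

```text
time: 5.75
tool_pos: [594.3, 124.8, 1.4]
tcp_rot: [3.138, -0.001, 1.545]
contact_force: [-0.4, -0.0, 0.6]
grip_width: 91.9
```

```bash
python3 -c "
from h import *
go([593,123,2]);lev()
S=capture('side')[:,:,::-1];T=capture('top')[:,:,::-1]
for n,I in(('side',S),('top',T)):
    h=cv2.cvtColor(np.ascontiguousarray(I),cv2.COLOR_BGR2HSV)
    m=cv2.inRange(h,(75,100,25),(100,255,255))
    k,l,s,c=cv2.connectedComponentsWithStats(m)
    for i in range(1,k):
        if s[i][4]>40: print(n,s[i],c[i],plane(n,c[i],15 if n=='side' else 22))
cv2.imwrite('pics/s4.png',cv2.resize(np.hstack([S[210:290,230:310],T[170:250,180:260]]),None,fx=5,fy=5))"
```

```text
t 5.75 pos [594.3 124.8   1.4] rot [ 1.798e+02 -1.000e-01  8.850e+01] J6 0.11
total units [-0.092 -0.065 -0.032] rows 1 per row [-0.092 -0.065 -0.032]
turn units [ 0.046 -0.014 -0.   ]
side [255 255  23  15 135] [264.51111111 261.62962963] [597.56873962 128.52818346  15.        ]
top [245 205  11  12 105] [250.0952381  210.27619048] [597.4953438   20.05297017  22.        ]
```

View pics/s4.png

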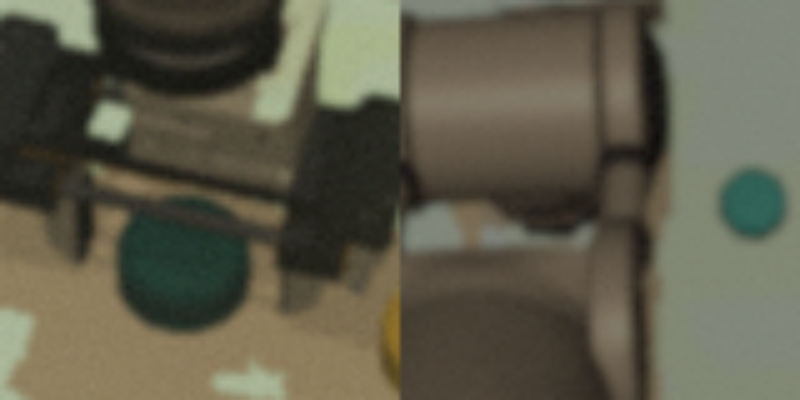

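```bash
python3 -c "
from h import *
for uv in [(266.8,263.2),(268.7,262.1)]: print(plane('side',uv,10))
"
```

```text
[592.44126893 127.90739186  10.        ]
[589.06623094 123.93418281  10.        ]
```

>>> step_arm(moves=[0, 0, 0, 0, 0, 0, 1, 0, 0, 0, 0, 0, 0, 1, 0, 0, 0, 0, 0, 0, 1, 0, 0, 0, 0, 0, 0, 1, 0, 0, 0, 0, 0, 0, 1, 0, 0, 0, 0, 0, 0, 1, 0, 0, 0, 0, 0, 0, 1])

```text
time: 6.43
tool_pos: [594.1, 124.7, 1.4]
tcp_rot: [3.139, -0.001, 1.545]
contact_force: [0.3, 0.2, 0.2]
grip_width: 66.6
```

```bash
python3 -c "
from h import *
go([593,123,2]);lev()
S=capture('side')[:,:,::-1]
cv2.imwrite('pics/s5.png',cv2.resize(S[210:290,230:310],None,fx=7,fy=7))"
```

```text
t 6.43 pos [594.1 124.7   1.4] rot [ 1.798e+02 -1.000e-01  8.850e+01] J6 0.11
total units [-0.088 -0.053 -0.03 ] rows 1 per row [-0.088 -0.053 -0.03 ]
turn units [ 0.04  -0.013 -0.   ]
```

View pics/s5.png

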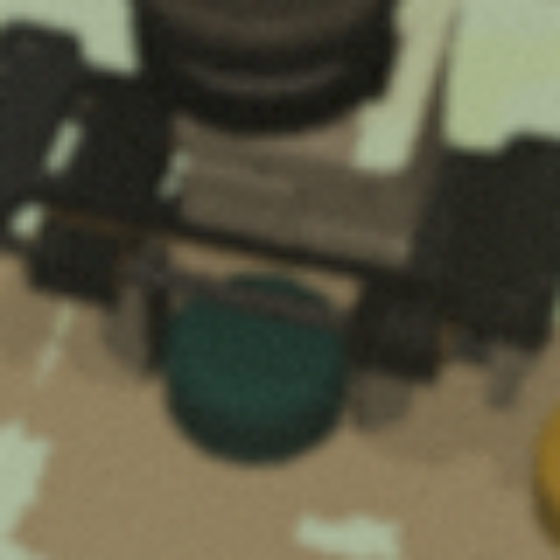

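The fingers again stop at 66.5 mm, and the picture shows them touching both sides of the lid. I take this as a width-reading offset and test it with a small lift.

>>> step_arm(moves=[0, 0, -0.5, 0, 0, 0, 1, 0, 0, -0.5, 0, 0, 0, 1, 0, 0, -0.5, 0, 0, 0, 1, 0, 0, -0.5, 0, 0, 0, 1, 0, 0, 0, 0, 0, 0, 1])

```text
time: 6.9
tool_pos: [594.2, 124.7, 45.9]
tcp_rot: [3.139, -0.001, 1.545]
contact_force: [-0.3, -0.0, 0.2]
grip_width: 66.4
```

```bash
python3 -c "
from h import *
go([593,123,180],1.5);lev();o=get_obs();print(o['contact_force'],o['moment'],o['grip_width'])
S=capture('side')[:,:,::-1]
cv2.imwrite('pics/s6.png',cv2.resize(S[190:290,220:320],None,fx=6,fy=6))"
```

```text
t 6.9 pos [594.2 124.7  45.9] rot [ 1.798e+02 -1.000e-01  8.850e+01] J6 0.11
total units [-0.079 -0.035 -6.703] rows 7 per row [-0.011 -0.005 -0.958]
tool z turn units 0.64
turn units [ 0.043 -0.013 -0.   ]
[-0.31811379 -0.04389339  0.23937439] [-0.07971385  0.01788168 -0.00374213] 66.44586326719681
```

View pics/s6.png

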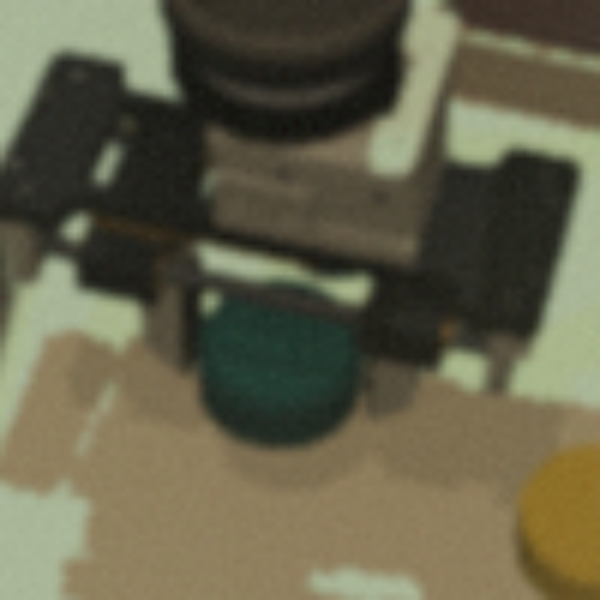

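Held and lifted. I'll raise it and carry it to above the jar.

```bash
python3 -c "
from h import *
o=get_obs();print(plane('side',(266.7,250.8),44.5+10.5),o['tool_pos'])
M=R.from_euler('xyz',o['tcp_rot']);d=M.inv().apply(np.array([534,-114,180])-np.array([594,124.7,180]))/20;print(d)
"
```

```text
[592.81050755 127.34431243  55.        ] [593.87528789 124.66146052  45.17669657]
[-12.00844004  -2.69096984  -0.0165607 ]
```

>>> step_arm(moves=[0, 0, -0.9, 0, 0, 0, 1, 0, 0, -0.9, 0, 0, 0, 1, 0, 0, -0.9, 0, 0, 0, 1, 0, 0, -0.9, 0, 0, 0, 1, 0, 0, -0.9, 0, 0, 0, 1, 0, 0, -0.9, 0, 0, 0, 1, 0, 0, -0.5, 0, 0, 0, 1])

```text
time: 7.53
tool_pos: [590.5, 124.2, 164.7]
tcp_rot: [-3.135, 0.0, 1.545]
contact_force: [0.7, -0.4, 0.4]
grip_width: 66.6
```

>>> step_arm(moves=[-0.9, -0.22, 0, 0, 0, 0, 1, -0.9, -0.22, 0, 0, 0, 0, 1, -0.9, -0.22, 0, 0, 0, 0, 1, -0.9, -0.22, 0, 0, 0, 0, 1, -0.9, -0.22, 0, 0, 0, 0, 1, -0.9, -0.22, 0, 0, 0, 0, 1])

```text
time: 8.03
tool_pos: [561.2, 17.0, 166.4]
tcp_rot: [-3.14, -0.002, 1.551]
contact_force: [0.1, -0.7, -0.8]
grip_width: 66.4
```

```bash
python3 -c "
from h import *
go([534,-114,160]);lev()"
```

```text
t 8.03 pos [561.2  17.  166.4] rot [-1.799e+02 -1.000e-01  8.890e+01] J6 -0.09
total units [-6.578 -1.231  0.311] rows 7 per row [-0.94  -0.176  0.044]
turn units [-0.027 -0.023  0.   ]
```

>>> step_arm(moves=[-0.94, -0.17, -0.1, 0, 0, 0, 1, -0.94, -0.17, -0.1, 0, 0, 0, 1, -0.94, -0.17, -0.1, 0, 0, 0, 1, -0.94, -0.17, 0, 0, 0, 0, 1, -0.94, -0.17, 0, 0, 0, 0, 1, -0.9, -0.17, 0, 0, 0, 0, 1, -0.5, 0, 0, 0, 0, 0, 1, 0, 0, 0, 0, 0, 0, 1])

```text
time: 8.7
tool_pos: [533.7, -112.8, 169.2]
tcp_rot: [-3.133, -0.002, 1.548]
contact_force: [-0.5, 0.5, -1.1]
grip_width: 66.6
```

```bash
python3 -c "
from h import *
go([534.5,-116,160]);lev()
S=capture('side')[:,:,::-1];T=capture('top')[:,:,::-1]
cv2.imwrite('pics/s7.png',S)
cv2.imwrite('pics/s7b.png',cv2.resize(np.hstack([S[110:200,270:360],T[180:270,250:340]]),None,fx=4,fy=4,interpolation=2))"
```

```text
t 8.7 pos [ 533.7 -112.8  169.2] rot [-1.795e+02 -1.000e-01  8.870e+01] J6 -0.33
total units [-0.161  0.048  0.458] rows 1 per row [-0.161  0.048  0.458]
turn units [-0.117 -0.029  0.   ]
```

View pics/s7b.png

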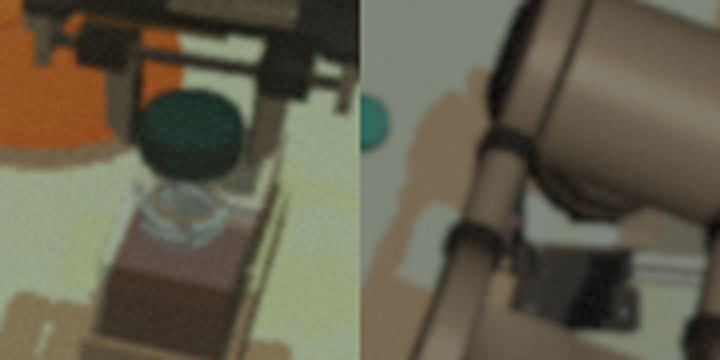

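```bash
python3 - <<'E'
from h import *
S=cv2.imread('pics/s7.png')
h=cv2.cvtColor(S,cv2.COLOR_BGR2HSV)
m=cv2.inRange(h,(70,70,15),(100,255,255));m[:125]=0;m[160:]=0;m[:,:300]=0;m[:,335:]=0
print(cv2.boundingRect(m),cv2.moments(m,True)['m00'])
x,y,w,hh=cv2.boundingRect(m);uv=(x+(w-1)/2,y+(hh-1)/2);print(uv,plane('side',uv,167.8+10.5))
def circ(c,r,n): return np.array([proj(n,[c[0]+r*np.cos(t),c[1]+r*np.sin(t),c[2]]) for t in np.linspace(0,6.283,60)])
def over(I,x0,y0,x1,y1,f,rings):
    a=cv2.resize(I[y0:y1,x0:x1],None,fx=f,fy=f,interpolation=cv2.INTER_CUBIC);a=cv2.convertScaleAbs(a,alpha=1.7)
    for c,r,col in rings: cv2.polylines(a,[((circ(c,r,"side")+.5-[x0,y0])*f).astype(np.int32)],True,col,1)
    return a
J=(534,-114)
L=plane('side',uv,178.3)
rings=[((*J,122.5),25.5,(0,255,0)),((*J,125),17.5,(0,0,255)),((L[0],L[1],167.8),30.3,(0,255,255)),((L[0],L[1],190.3),30.3,(255,255,255))]
a=over(S,290,120,345,175,7,rings);b=over(cv2.imread('pics/side0.png'),290,120,345,175,7,rings[:2])
cv2.imwrite('pics/o7.png',np.hstack([a,b]))
E
```

```text
(306, 133, 24, 15) 261.0
(317.5, 140.0) [ 535.63972243 -123.99924925  178.3       ]
```

View pics/o7.png

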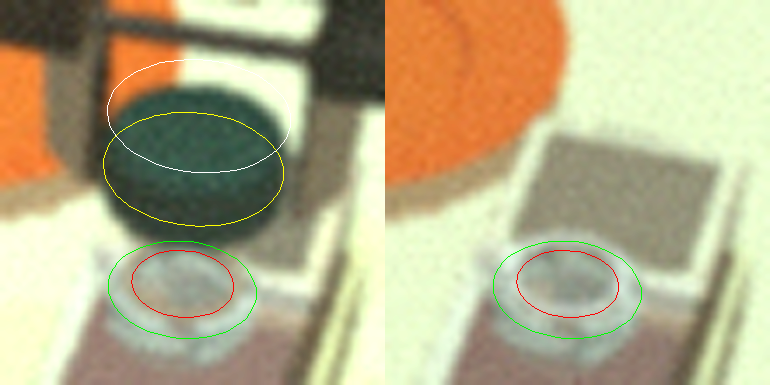

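```bash
python3 - <<'E'
from h import *
S=cv2.imread('pics/side0.png').astype(float)
for v in range(148,178): print(v,S[v,313:318].mean(0).round(0))
J=(534,-114)
for z,r in((127,21.5),(127,17.5),(125,17.5),(122.5,25.5),(125,21.5)):
    print(z,r,[proj('side',(J[0]+dx,J[1]+s,z)).round(1) for s in(-r,r) for dx in [0]])
E
python3 - <<'E'
import cv2
S=cv2.imread('pics/side0.png')
cv2.imwrite('pics/z.png',cv2.convertScaleAbs(cv2.resize(S[145:185,292:340],None,fx=16,fy=14,interpolation=cv2.INTER_LANCZOS4),alpha=1.8,beta=-40))
E
```

```text
148 [71. 85. 87.]
149 [72. 85. 88.]
150 [71. 86. 88.]
151 [70. 86. 87.]
152 [80. 94. 94.]
153 [ 97. 109. 105.]
154 [102. 112. 108.]
155 [85. 96. 92.]
156 [86. 97. 91.]
157 [88. 99. 90.]
158 [88. 97. 91.]
159 [83. 92. 88.]
160 [81. 90. 86.]
161 [82. 91. 88.]
162 [81. 91. 88.]
163 [ 97. 105. 100.]
164 [108. 116. 111.]
165 [ 93. 104. 102.]
166 [85. 95. 93.]
167 [83. 93. 89.]
168 [91. 99. 94.]
169 [ 91. 100.  93.]
170 [82. 90. 86.]
171 [74. 82. 84.]
172 [69. 77. 84.]
173 [69. 77. 87.]
174 [65. 72. 85.]
175 [64. 71. 84.]
176 [64. 72. 85.]
177 [65. 73. 85.]
127 21.5 [array([317.2, 153.8]), array([314.1, 165.2])]
127 17.5 [array([317. , 154.8]), array([314.4, 164.1])]
125 17.5 [array([316.9, 155.4]), array([314.3, 164.7])]
122.5 25.5 [array([317.4, 154.2]), array([313.7, 167.7])]
125 21.5 [array([317.2, 154.4]), array([314. , 165.8])]
```

View pics/z.png

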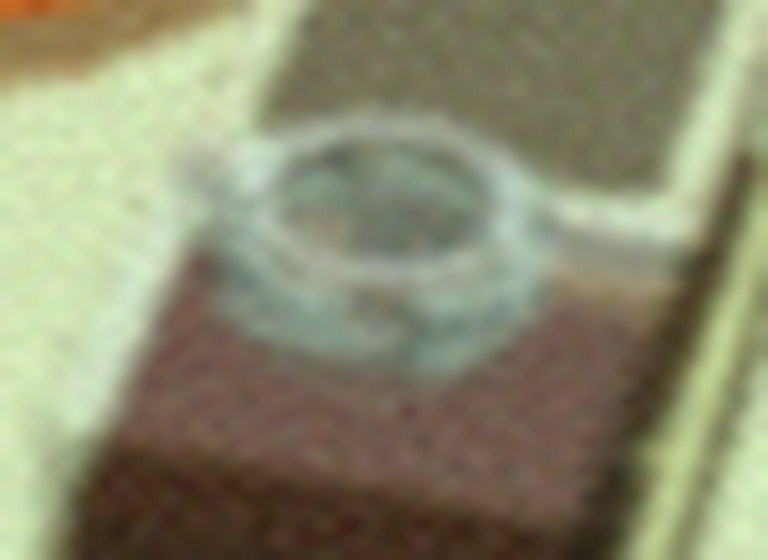

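```bash
python3 - <<'E'
from h import *
S=cv2.imread('pics/s7.png').astype(float)
for v in range(126,160): print(v,S[v,315:320].mean(0).round(0))
print(S[143:147,298:338].mean(0).round(0)[:,1])
def ext(p):
    t=np.linspace(0,2*np.pi,181);P=np.array([proj('side',(p[0]+30.5*np.cos(a),p[1]+30.5*np.sin(a),z)) for a in t for z in(p[2],p[2]+22.5)])
    return P[:,0].min(),P[:,0].max(),P[:,1].min(),P[:,1].max()
for y in(-112,-114,-116): print(y,np.round(ext((533.7,y,167.8)),1))
E
```

```text
126 [56. 72. 80.]
127 [ 87. 113. 121.]
128 [108. 138. 143.]
129 [117. 147. 150.]
130 [116. 147. 147.]
131 [103. 131. 127.]
132 [66. 82. 74.]
133 [40. 50. 33.]
134 [38. 46. 28.]
135 [42. 50. 34.]
136 [40. 48. 32.]
137 [42. 51. 34.]
138 [41. 51. 33.]
139 [43. 51. 33.]
140 [42. 52. 33.]
141 [41. 51. 33.]
142 [45. 53. 36.]
143 [44. 54. 34.]
144 [46. 54. 34.]
145 [43. 53. 33.]
146 [40. 48. 32.]
147 [39. 46. 33.]
148 [32. 39. 30.]
149 [31. 39. 32.]
150 [33. 39. 33.]
151 [31. 39. 32.]
152 [32. 40. 32.]
153 [33. 40. 32.]
154 [38. 46. 37.]
155 [62. 70. 61.]
156 [88. 99. 89.]
157 [101. 111. 102.]
158 [ 97. 107. 100.]
159 [89. 97. 93.]
[89. 86. 81. 72. 59. 52. 48. 38. 38. 41. 41. 46. 46. 48. 51. 51. 51. 54.
 51. 51. 52. 53. 54. 51. 52. 53. 50. 49. 46. 44. 42. 42. 54. 62. 58. 58.
 68. 70. 70. 70.]
-112 [304.  331.2 131.1 155.3]
-114 [304.2 331.3 130.6 154.7]
-116 [304.3 331.5 130.1 154.2]
```

>>> step_arm(moves=[-0.26, 0, 0.45, -0.1, 0, 0, 1, 0, 0, 0.45, 0, 0, 0, 1, 0, 0, 0.3, 0, 0, 0, 1, 0, 0, 0, 0, 0, 0, 1])

```text
time: 9.13
tool_pos: [534.4, -112.1, 143.8]
tcp_rot: [-3.141, -0.004, 1.553]
contact_force: [-0.4, -0.0, -0.1]
grip_width: 66.6
```

```bash
python3 -c "
from h import *
go([533.7,-118,135]);lev()
S=capture('side')[:,:,::-1]
cv2.imwrite('pics/s8.png',S)
cv2.imwrite('pics/s8b.png',cv2.convertScaleAbs(cv2.resize(S[125:185,285:345],None,fx=10,fy=10,interpolation=2),alpha=1.7))"
```

```text
t 9.13 pos [ 534.4 -112.1  143.8] rot [-179.9   -0.2   89. ] J6 -0.33
total units [-0.298 -0.031  0.439] rows 1 per row [-0.298 -0.031  0.439]
turn units [-0.014 -0.062  0.   ]
```

View pics/s8b.png

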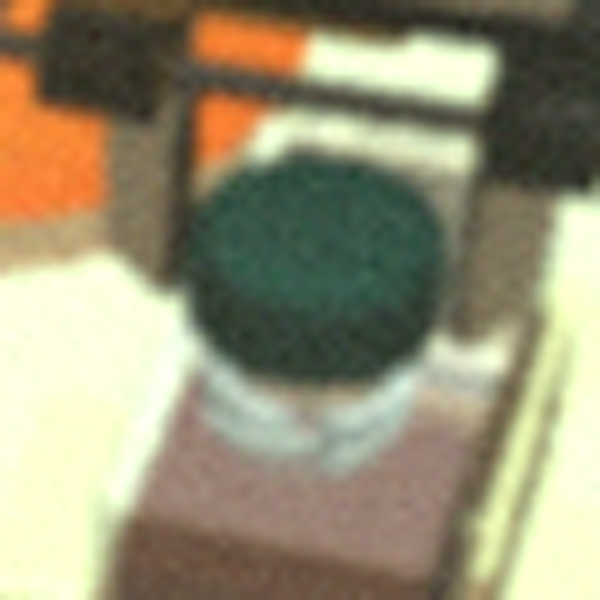

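>>> step_arm(moves=[-0.3, -0.03, 0.2, 0, -0.05, 0, 1, 0, 0, 0.1, 0, 0, 0, 1, 0, 0, 0, 0, 0, 0, 1])

```text
time: 9.43
tool_pos: [534.5, -117.3, 138.1]
tcp_rot: [-3.142, -0.0, 1.555]
contact_force: [-0.6, -0.1, -0.4]
grip_width: 66.5
```

```bash
python3 -c "
from h import *
go([533.7,-118,130]);lev()
S=capture('side')[:,:,::-1]
cv2.imwrite('pics/s9.png',S)
cv2.imwrite('pics/s9b.png',cv2.convertScaleAbs(cv2.resize(S[125:185,285:345],None,fx=10,fy=10,interpolation=2),alpha=1.7))"
```

```text
t 9.43 pos [ 534.5 -117.3  138.1] rot [-180.    -0.    89.1] J6 -0.34
total units [-0.034 -0.038  0.406] rows 1 per row [-0.034 -0.038  0.406]
turn units [-0.001 -0.006  0.   ]
```

View pics/s9b.png

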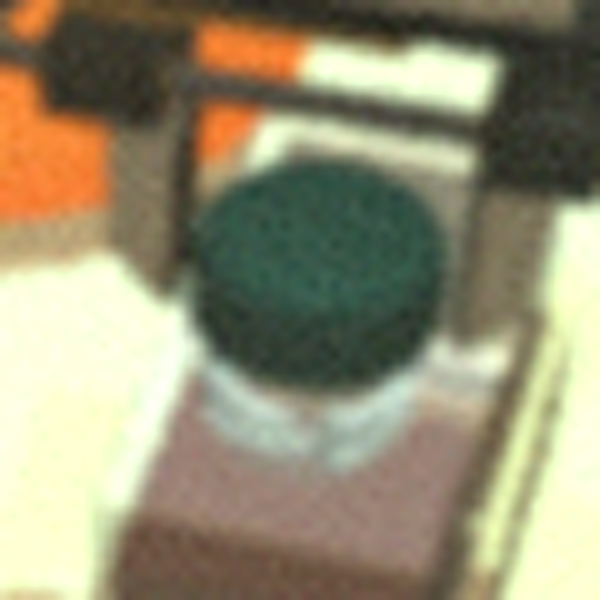

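>>> step_arm(moves=[0, -0.04, 0.2, 0, 0, 0, 1, 0, 0, 0.1, 0, 0, 0, 1, 0, 0, 0.05, 0, 0, 0, 1])

```text
time: 9.73
tool_pos: [534.1, -117.6, 131.4]
tcp_rot: [3.14, 0.0, 1.554]
contact_force: [-0.1, 0.5, -1.7]
grip_width: 66.7
```

>>> step_arm(moves=[0, 0, 0.07, 0, 0, 0, 1, 0, 0, 0.07, 0, 0, 0, 1])

```text
time: 9.9
tool_pos: [534.1, -117.7, 128.4]
tcp_rot: [3.14, 0.0, 1.554]
contact_force: [-0.3, -0.5, -1.4]
grip_width: 66.3
```

>>> step_arm(moves=[0, 0, 0.07, 0, 0, 0, 1, 0, 0, 0.07, 0, 0, 0, 1])

```text
time: 10.07
tool_pos: [534.1, -117.7, 125.3]
tcp_rot: [3.14, 0.0, 1.554]
contact_force: [-0.1, 0.3, -1.4]
grip_width: 66.0
```

>>> step_arm(moves=[0, 0, 0.06, 0, 0, 0, 1, 0, 0, 0.04, 0, 0, 0, 1])

```text
time: 10.23
tool_pos: [534.1, -117.7, 123.0]
tcp_rot: [3.14, 0.0, 1.554]
contact_force: [0.1, 0.6, -0.8]
grip_width: 66.3
```

>>> step_arm(moves=[0, 0, 0.05, 0, 0, 0, 1, 0, 0, 0.02, 0, 0, 0, 1])

```text
time: 10.4
tool_pos: [534.0, -117.7, 121.3]
tcp_rot: [3.14, 0.0, 1.554]
contact_force: [-0.4, 0.5, -0.3]
grip_width: 66.3
```

>>> step_arm(moves=[0, 0, 0.05, 0, 0, 0, 1])

```text
time: 10.48
tool_pos: [534.1, -117.7, 120.4]
tcp_rot: [3.14, 0.0, 1.554]
contact_force: [0.2, -0.1, -0.5]
grip_width: 66.4
```

>>> step_arm(moves=[0, 0, 0.05, 0, 0, 0, 1])

```text
time: 10.57
tool_pos: [534.1, -117.7, 119.3]
tcp_rot: [3.14, 0.0, 1.554]
contact_force: [-0.0, 0.2, -0.7]
grip_width: 66.5
```

```bash
python3 -c "
from h import *
o=get_obs();print(o['contact_force'],o['moment'],o['tool_pos'])
S=capture('side')[:,:,::-1]
cv2.imwrite('pics/s10b.png',cv2.convertScaleAbs(cv2.resize(S[125:185,285:345],None,fx=10,fy=10,interpolation=2),alpha=1.7))"
```

```text
[-0.02663435  0.23515454 -0.71731961] [-0.0587123   0.04820308 -0.05885788] [ 534.12432177 -117.70000815  119.30153251]
```

View pics/s10b.png

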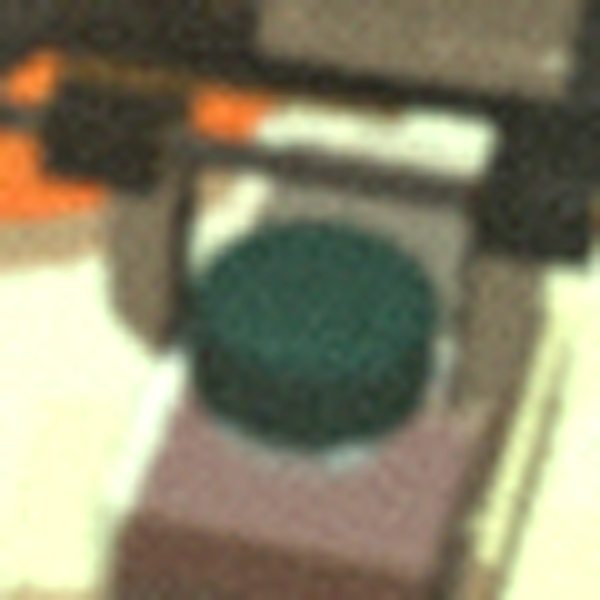

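>>> step_arm(moves=[0, 0, 0.04, 0, 0, 0, 1])

```text
time: 10.7
tool_pos: [534.1, -117.7, 118.3]
tcp_rot: [3.14, 0.0, 1.554]
contact_force: [-0.2, -0.9, -1.4]
grip_width: 66.2
```

>>> step_arm(moves=[0, 0, 0.04, 0, 0, 0, 1])

```text
time: 10.78
tool_pos: [534.1, -117.7, 117.5]
tcp_rot: [3.14, 0.0, 1.554]
contact_force: [0.1, -0.7, -1.1]
grip_width: 66.4
```

>>> step_arm(moves=[0, 0, 0.04, 0, 0, 0, 1])

```text
time: 10.87
tool_pos: [534.2, -117.8, 116.9]
tcp_rot: [3.139, 0.0, 1.554]
contact_force: [-1.2, 0.6, 6.0]
grip_width: 66.4
```

Contact of 6 N at TCP z 117, which matches the expected collar level of about 117.4. Now I'll turn gently anticlockwise (negative tool z) with slight downward pressure.

>>> step_arm(moves=[0, 0.01, 0.01, 0, 0, -0.6, 1, 0, 0.01, 0.02, 0, 0, -0.6, 1])

```text
time: 11.03
tool_pos: [535.0, -118.0, 117.1]
tcp_rot: [3.138, 0.001, 1.639]
contact_force: [-0.8, -0.2, 2.3]
grip_width: 66.3
```

```bash
cat >> h.py <<'E'
def st():
    o=get_obs();print("t",round(o["time"],2),"pos",o["tool_pos"].round(1),"rot",np.degrees(o["tcp_rot"]).round(2),"F",o["contact_force"].round(1),"M",o["moment"].round(3),"w",round(o["grip_width"],1),"J6",o["joint_positions"][5].round(2),end=' ');lev()
E
python3 -c "
from h import *
st()"
```

```text
t 11.03 pos [ 535.  -118.   117.1] rot [1.7981e+02 8.0000e-02 9.3940e+01] F [-0.8 -0.2  2.3] M [-0.02   0.15  -0.027] w 66.3 J6 -0.43 turn units [0.048 0.019 0.   ]
```

>>> step_arm(moves=[0, 0, 0.02, 0.03, 0.01, -0.7, 1, 0, 0, 0.03, 0.02, 0.01, -0.7, 1])

```text
time: 11.2
tool_pos: [535.5, -118.2, 117.0]
tcp_rot: [3.14, 0.001, 1.741]
contact_force: [-1.0, 0.3, 3.5]
grip_width: 66.6
```

```bash
python3 -c "
from h import *
st()"
```

```text
t 11.2 pos [ 535.5 -118.2  117. ] rot [1.7993e+02 5.0000e-02 9.9780e+01] F [-1.   0.3  3.5] M [ 0.02   0.249 -0.079] w 66.6 J6 -0.53 turn units [0.018 0.012 0.   ]
```

>>> step_arm(moves=[0, -0.01, 0.02, 0.01, 0.01, -0.7, 1, 0, -0.01, 0.02, 0.01, 0.01, -0.7, 1, 0, 0, 0.02, 0, 0, -0.7, 1])

```text
time: 11.45
tool_pos: [535.8, -118.3, 117.1]
tcp_rot: [3.14, 0.0, 1.895]
contact_force: [-0.8, 0.5, 1.2]
grip_width: 66.5
```

```bash
python3 -c "
from h import *
st()"
```

```text
t 11.45 pos [ 535.8 -118.3  117.1] rot [1.7990e+02 2.0000e-02 1.0858e+02] F [-0.8  0.5  1.2] M [ 0.127  0.09  -0.047] w 66.5 J6 -0.68 turn units [0.026 0.005 0.   ]
```

>>> step_arm(moves=[0.02, -0.02, 0.03, 0.01, 0, -0.7, 1, 0.01, -0.01, 0.02, 0.01, 0, -0.7, 1, 0.01, 0, 0.02, 0, 0, -0.7, 1])

```text
time: 11.7
tool_pos: [536.1, -118.1, 117.2]
tcp_rot: [3.139, 0.003, 2.049]
contact_force: [-0.0, -0.9, 2.6]
grip_width: 66.6
```

```bash
python3 -c "
from h import *
st()"
```

```text
t 11.7 pos [ 536.1 -118.1  117.2] rot [179.83   0.18 117.39] F [-0.  -0.9  2.6] M [-0.094  0.041  0.021] w 66.6 J6 -0.83 turn units [0.043 0.046 0.   ]
```

>>> step_arm(moves=[0.01, 0, 0.03, 0.03, 0.03, -0.7, 1, 0.01, 0, 0.02, 0.01, 0.01, -0.7, 1, 0.01, 0, 0.02, 0, 0, -0.7, 1])

```text
time: 11.95
tool_pos: [536.8, -117.9, 116.7]
tcp_rot: [3.14, 0.003, 2.203]
contact_force: [-0.4, 0.4, -0.0]
grip_width: 66.6
```

```bash
python3 -c "
from h import *
st()"
```

```text
t 11.95 pos [ 536.8 -117.9  116.7] rot [1.7989e+02 1.6000e-01 1.2620e+02] F [-0.4  0.4 -0. ] M [ 0.096  0.018 -0.011] w 66.6 J6 -0.99 turn units [0.027 0.039 0.   ]
```

>>> step_arm(moves=[0, 0, 0.04, 0.02, 0.02, 0, 1])

```text
time: 12.03
tool_pos: [536.8, -117.8, 116.0]
tcp_rot: [3.141, 0.001, 2.204]
contact_force: [0.4, 0.0, 0.2]
grip_width: 66.4
```

>>> step_arm(moves=[0, 0, 0.03, 0.0, 0.02, -0.4, 1])

```text
time: 12.12
tool_pos: [536.7, -117.6, 115.3]
tcp_rot: [3.141, -0.0, 2.231]
contact_force: [-0.5, 0.4, 0.4]
grip_width: 66.5
```

```bash
python3 -c "
from h import *
st()"
```

```text
t 12.12 pos [ 536.7 -117.6  115.3] rot [ 1.7998e+02 -3.0000e-02  1.2783e+02] F [-0.5  0.4  0.4] M [ 0.048  0.235 -0.073] w 66.5 J6 -1.02 turn units [ 0.006 -0.007 -0.   ]
```

The force vanished at 116.7, and the lid is now sinking freely into the gaps at yaw 128°. I'll follow it down.

>>> step_arm(moves=[0, 0, 0.05, 0, 0, 0, 1, 0, 0, 0.05, 0, 0, 0, 1])

```text
time: 12.28
tool_pos: [536.4, -117.5, 113.2]
tcp_rot: [-3.142, -0.001, 2.229]
contact_force: [0.5, -0.0, 1.2]
grip_width: 66.3
```

>>> step_arm(moves=[0, 0, 0.04, 0, 0, 0, 1])

```text
time: 12.37
tool_pos: [536.3, -117.5, 112.2]
tcp_rot: [-3.141, -0.001, 2.227]
contact_force: [-0.5, 0.8, 0.0]
grip_width: 66.4
```

```bash
python3 -c "
from h import *
st()"
```

```text
t 12.37 pos [ 536.3 -117.5  112.2] rot [-1.7999e+02 -7.0000e-02  1.2761e+02] F [-0.5  0.8  0. ] M [ 0.019  0.057 -0.008] w 66.4 J6 -1.01 turn units [-0.002 -0.018  0.   ]
```

>>> step_arm(moves=[0, 0, 0.04, 0, 0, 0, 1])

```text
time: 12.45
tool_pos: [536.3, -117.5, 111.2]
tcp_rot: [-3.141, -0.001, 2.226]
contact_force: [-0.9, 0.7, 0.8]
grip_width: 66.3
```

>>> step_arm(moves=[0, 0, 0.04, 0, 0, 0, 1])

```text
time: 12.53
tool_pos: [536.1, -117.3, 110.5]
tcp_rot: [-3.141, -0.002, 2.225]
contact_force: [-3.8, 0.8, 7.5]
grip_width: 66.0
```

>>> step_arm(moves=[0, 0, 0.03, 0, 0, 0, 1])

```text
time: 12.62
tool_pos: [536.2, -117.7, 110.5]
tcp_rot: [-3.141, -0.001, 2.225]
contact_force: [-3.0, -0.3, 7.8]
grip_width: 66.0
```

```bash
python3 -c "
from h import *
st()"
```

```text
t 12.62 pos [ 536.2 -117.7  110.5] rot [-1.7998e+02 -5.0000e-02  1.2746e+02] F [-3.  -0.3  7.8] M [-0.15   0.45  -0.223] w 66.0 J6 -1.01 turn units [-0.006 -0.013  0.   ]
```

The lid dropped the full 7 mm to z 110.5, as predicted. I'll ease the side force and screw clockwise.

>>> step_arm(moves=[0.01, -0.02, 0, 0, 0, 0.5, 1, 0.01, -0.01, 0.01, 0, 0, 0.6, 1])

```text
time: 12.78
tool_pos: [536.0, -118.1, 110.8]
tcp_rot: [3.141, 0.001, 2.145]
contact_force: [0.3, -0.3, -0.2]
grip_width: 65.8
```

```bash
python3 -c "
from h import *
st()"
```

```text
t 12.78 pos [ 536.  -118.1  110.8] rot [1.7998e+02 5.0000e-02 1.2292e+02] F [ 0.3 -0.3 -0.2] M [-0.069  0.009  0.009] w 65.8 J6 -0.93 turn units [0.005 0.012 0.   ]
```

>>> step_arm(moves=[0.01, -0.01, 0.02, 0, 0, 0.6, 1, 0.01, -0.01, 0.02, 0, 0, 0.6, 1])

```text
time: 12.95
tool_pos: [536.0, -118.4, 110.1]
tcp_rot: [3.14, 0.002, 2.056]
contact_force: [0.3, 1.4, 1.1]
grip_width: 66.0
```

```bash
python3 -c "
from h import *
st()"
```

```text
t 12.95 pos [ 536.  -118.4  110.1] rot [1.7992e+02 1.2000e-01 1.1782e+02] F [0.3 1.4 1.1] M [-0.14   0.064  0.003] w 66.0 J6 -0.84 turn units [0.019 0.031 0.   ]
```

>>> step_arm(moves=[0.03, -0.01, 0.02, 0.01, 0.02, 0.6, 1, 0.02, -0.01, 0.02, 0, 0.01, 0.6, 1, 0.02, -0.01, 0.02, 0, 0, 0.6, 1])

```text
time: 13.2
tool_pos: [536.1, -118.3, 109.5]
tcp_rot: [3.139, 0.003, 1.923]
contact_force: [-1.1, -0.8, 2.3]
grip_width: 65.7
```

```bash
python3 -c "
from h import *
st()"
```

```text
t 13.2 pos [ 536.1 -118.3  109.5] rot [1.7982e+02 1.7000e-01 1.1016e+02] F [-1.1 -0.8  2.3] M [-0.167  0.22   0.037] w 65.7 J6 -0.71 turn units [0.044 0.042 0.   ]
```

>>> step_arm(moves=[0.01, -0.03, 0.02, 0.03, 0.03, 0.6, 1, 0.01, -0.03, 0.02, 0.01, 0.02, 0.6, 1, 0.01, -0.02, 0.02, 0, 0, 0.6, 1])

```text
time: 13.45
tool_pos: [535.3, -118.9, 109.0]
tcp_rot: [3.139, 0.001, 1.789]
contact_force: [-0.3, 0.2, 2.3]
grip_width: 65.9
```

```bash
python3 -c "
from h import *
st()"
```

```text
t 13.45 pos [ 535.3 -118.9  109. ] rot [1.7987e+02 7.0000e-02 1.0253e+02] F [-0.3  0.2  2.3] M [-0.072  0.207  0.037] w 65.9 J6 -0.58 turn units [0.032 0.018 0.   ]
```

>>> step_arm(moves=[0.02, -0.02, 0.02, 0.02, 0.01, 0.6, 1, 0.02, -0.02, 0.02, 0.01, 0.01, 0.6, 1, 0.01, -0.02, 0.02, 0, 0, 0.6, 1])

```text
time: 13.7
tool_pos: [534.8, -118.8, 108.9]
tcp_rot: [3.139, 0.002, 1.656]
contact_force: [-1.4, 0.4, 2.3]
grip_width: 65.3
```

```bash
python3 -c "
from h import *
st()"
```

```text
t 13.7 pos [ 534.8 -118.8  108.9] rot [1.7985e+02 9.0000e-02 9.4890e+01] F [-1.4  0.4  2.3] M [ 0.012  0.276 -0.009] w 65.3 J6 -0.44 turn units [0.038 0.023 0.   ]
```

```bash
python3 -c "
from h import *
S=capture('side')[:,:,::-1]
cv2.imwrite('pics/s11b.png',cv2.convertScaleAbs(cv2.resize(S[125:185,285:345],None,fx=10,fy=10,interpolation=2),alpha=1.7))"
```

```text
(no output)
```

View pics/s11b.png

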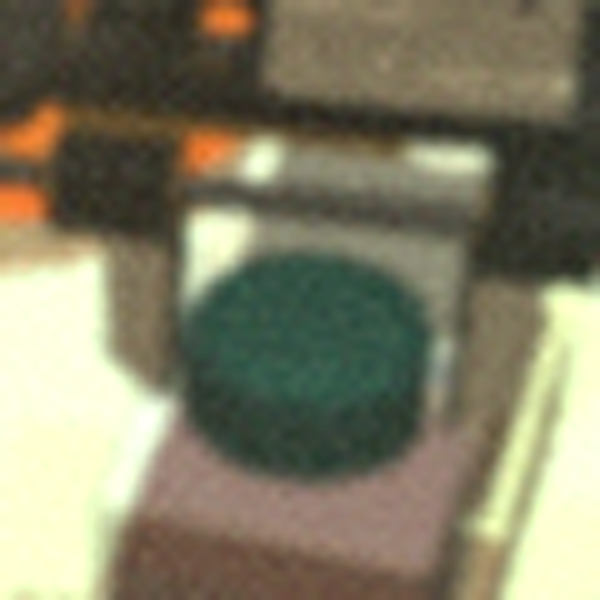

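>>> step_arm(moves=[0.01, -0.03, 0.04, 0.03, 0.02, 0.6, 1, 0.01, -0.02, 0.03, 0.01, 0.01, 0.6, 1])

```text
time: 13.92
tool_pos: [534.5, -118.7, 108.6]
tcp_rot: [3.139, 0.0, 1.569]
contact_force: [-1.5, 0.3, 5.4]
grip_width: 65.9
```

```bash
python3 -c "
from h import *
st()"
```

```text
t 13.92 pos [ 534.5 -118.7  108.6] rot [1.7988e+02 3.0000e-02 8.9900e+01] F [-1.5  0.3  5.4] M [-0.025  0.405  0.097] w 65.9 J6 -0.36 turn units [0.031 0.006 0.   ]
```

>>> step_arm(moves=[0, -0.03, 0.03, 0.02, 0, 0.6, 1, 0, -0.02, 0.03, 0.02, 0, 0.6, 1])

```text
time: 14.08
tool_pos: [534.1, -118.8, 108.4]
tcp_rot: [3.14, 0.001, 1.483]
contact_force: [-2.0, 2.2, 4.8]
grip_width: 64.5
```

```bash
python3 -c "
from h import *
st()"
```

```text
t 14.08 pos [ 534.1 -118.8  108.4] rot [1.7992e+02 5.0000e-02 8.4960e+01] F [-2.   2.2  4.8] M [0.186 0.385 0.157] w 64.5 J6 -0.27 turn units [0.021 0.013 0.   ]
```

>>> step_arm(moves=[0.02, -0.03, 0.03, 0.02, 0.01, 0.6, 1, 0.01, -0.03, 0.03, 0.01, 0, 0.6, 1])

```text
time: 14.25
tool_pos: [533.6, -118.3, 107.8]
tcp_rot: [3.14, 0.001, 1.396]
contact_force: [0.9, 0.2, 2.1]
grip_width: 63.6
```

```bash
python3 -c "
from h import *
st()"
```

```text
t 14.25 pos [ 533.6 -118.3  107.8] rot [1.7993e+02 3.0000e-02 8.0010e+01] F [0.9 0.2 2.1] M [-0.079 -0.003  0.043] w 63.6 J6 -0.18 turn units [0.017 0.008 0.   ]
```

```bash
python3 - <<'E'
from h import *
S=capture('side')[:,:,::-1].copy();cv2.imwrite('pics/s12.png',S)
cv2.imwrite('pics/s12b.png',cv2.convertScaleAbs(cv2.resize(S[125:185,285:345],None,fx=10,fy=10,interpolation=2),alpha=1.7))
S=S.astype(float)
p=S[140:180,314:319].mean(1);print([(v+140,p[v].round(0)) for v in range(0,40) if v<16 or v>24])
def ext(p):
    t=np.linspace(0,2*np.pi,181);P=np.array([proj('side',(p[0]+30.5*np.cos(a),p[1]+30.5*np.sin(a),z)) for a in t for z in(p[2],p[2]+22.5)])
    return P[:,0].min(),P[:,0].max(),P[:,1].min(),P[:,1].max()
for y in(-114,-117):
  for z in(106,109,113): print(y,z,np.round(ext((534,y,z)),1))
E
```

```text
[(140, array([57., 74., 78.])), (141, array([65., 79., 82.])), (142, array([67., 80., 81.])), (143, array([58., 70., 72.])), (144, array([49., 58., 59.])), (145, array([41., 50., 51.])), (146, array([38., 45., 47.])), (147, array([46., 56., 57.])), (148, array([60., 73., 75.])), (149, array([66., 80., 78.])), (150, array([58., 69., 65.])), (151, array([44., 53., 41.])), (152, array([38., 46., 28.])), (153, array([39., 48., 31.])), (154, array([40., 49., 31.])), (155, array([42., 51., 33.])), (165, array([41., 48., 31.])), (166, array([36., 44., 31.])), (167, array([32., 38., 29.])), (168, array([31., 39., 30.])), (169, array([33., 39., 31.])), (170, array([32., 39., 30.])), (171, array([32., 38., 29.])), (172, array([35., 44., 36.])), (173, array([49., 55., 59.])), (174, array([65., 71., 84.])), (175, array([70., 76., 92.])), (176, array([68., 76., 92.])), (177, array([69., 77., 92.])), (178, array([68., 77., 91.])), (179, array([62., 72., 88.]))]
-114 106 [302.5 328.5 150.8 174.4]
-114 109 [302.6 328.6 149.8 173.5]
-114 113 [302.7 328.8 148.5 172.3]
-117 106 [302.7 328.7 150.  173.6]
-117 109 [302.8 328.8 149.1 172.7]
-117 113 [302.9 329.  147.8 171.4]
```

View pics/s12b.png

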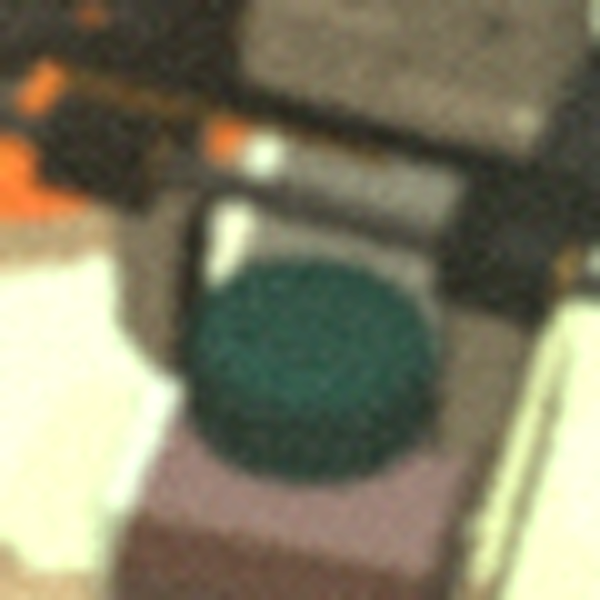

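>>> step_arm(moves=[0.01, -0.01, 0.03, 0.02, 0.01, 0.6, 1, 0.01, -0.01, 0.03, 0.01, 0, 0.6, 1])

```text
time: 14.47
tool_pos: [534.0, -118.1, 107.4]
tcp_rot: [3.14, 0.0, 1.311]
contact_force: [-1.3, -0.1, 5.5]
grip_width: 64.2
```

```bash
python3 -c "
from h import *
st()"
```

```text
t 14.47 pos [ 534.  -118.1  107.4] rot [1.7993e+02 2.0000e-02 7.5120e+01] F [-1.3 -0.1  5.5] M [-0.061  0.265  0.051] w 64.2 J6 -0.1 turn units [0.018 0.005 0.   ]
```

>>> step_arm(moves=[0.01, -0.02, 0.03, 0.02, 0.01, 0.5, 1, 0.01, -0.01, 0.03, 0.01, 0, 0.5, 1])

```text
time: 14.63
tool_pos: [533.9, -118.0, 107.3]
tcp_rot: [3.141, 0.0, 1.241]
contact_force: [-2.7, 1.3, 5.1]
grip_width: 64.2
```

```bash
python3 -c "
from h import *
st()"
```

```text
t 14.63 pos [ 533.9 -118.   107.3] rot [1.7995e+02 2.0000e-02 7.1120e+01] F [-2.7  1.3  5.1] M [0.027 0.461 0.154] w 64.2 J6 -0.03 turn units [0.012 0.005 0.   ]
```

>>> step_arm(moves=[0.01, -0.04, 0.02, 0.02, 0.01, 0.5, 1, 0, -0.02, 0.02, 0, 0, 0.5, 1])

```text
time: 14.8
tool_pos: [533.2, -117.7, 107.3]
tcp_rot: [3.141, -0.0, 1.172]
contact_force: [-2.5, -0.3, 4.7]
grip_width: 63.8
```

```bash
python3 -c "
from h import *
st()"
```

```text
t 14.8 pos [ 533.2 -117.7  107.3] rot [179.96  -0.    67.14] F [-2.5 -0.3  4.7] M [-0.16   0.628  0.16 ] w 63.8 J6 0.04 turn units [ 0.011 -0.001 -0.   ]
```

>>> step_arm(moves=[0, -0.04, 0.01, 0.01, 0, 0.5, 1, 0, -0.03, 0.02, 0, 0, 0.5, 1])

```text
time: 14.97
tool_pos: [532.5, -117.7, 107.2]
tcp_rot: [3.14, 0.001, 1.103]
contact_force: [-2.2, -2.1, 3.2]
grip_width: 62.9
```

```bash
python3 -c "
from h import *
st()"
```

```text
t 14.97 pos [ 532.5 -117.7  107.2] rot [1.7988e+02 3.0000e-02 6.3180e+01] F [-2.2 -2.1  3.2] M [-0.52   0.451  0.146] w 62.9 J6 0.11 turn units [0.029 0.008 0.   ]
```

>>> step_arm(moves=[-0.02, -0.01, 0.01, 0.02, 0.01, 0.5, 1, -0.01, -0.01, 0.01, 0, 0, 0.4, 1])

```text
time: 15.13
tool_pos: [532.4, -117.8, 107.2]
tcp_rot: [3.14, -0.001, 1.041]
contact_force: [1.6, 2.3, 0.4]
grip_width: 62.4
```

```bash
python3 -c "
from h import *
st()
S=capture('side')[:,:,::-1].copy();cv2.imwrite('pics/s13.png',S)
cv2.imwrite('pics/s13b.png',cv2.convertScaleAbs(cv2.resize(S[125:185,285:345],None,fx=10,fy=10,interpolation=2),alpha=1.7))"
```

```text
t 15.13 pos [ 532.4 -117.8  107.2] rot [ 1.7989e+02 -6.0000e-02  5.9630e+01] F [1.6 2.3 0.4] M [ 0.295 -0.101  0.33 ] w 62.4 J6 0.17 turn units [ 0.028 -0.014 -0.   ]
```

View pics/s13b.png

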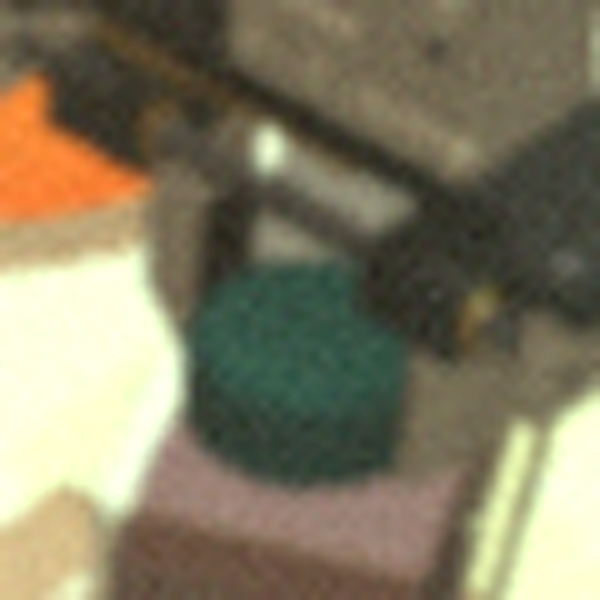

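>>> step_arm(moves=[0, 0, 0, 0, 0, 0.1, 1])

```text
time: 15.27
tool_pos: [532.5, -117.7, 107.2]
tcp_rot: [3.139, -0.001, 1.035]
contact_force: [-1.3, -0.3, 0.4]
grip_width: 62.4
```

```bash
python3 -c "
from h import *
st()"
```

```text
t 15.27 pos [ 532.5 -117.7  107.2] rot [ 1.7988e+02 -5.0000e-02  5.9280e+01] F [-1.3 -0.3  0.4] M [0.037 0.182 0.379] w 62.4 J6 0.18 turn units [ 0.03  -0.012 -0.   ]
```

The torque has climbed to 0.38 N m, above the seal's 0.25, after 68° of turning and with z at home level. I'll stop here and let go.

>>> step_arm(moves=[0, 0, 0, 0, 0, 0, -1, 0, 0, 0, 0, 0, 0, -1, 0, 0, 0, 0, 0, 0, -1, 0, 0, 0, 0, 0, 0, -1, 0, 0, 0, 0, 0, 0, -1, 0, 0, 0, 0, 0, 0, -1])

```text
time: 15.77
tool_pos: [532.2, -118.2, 106.7]
tcp_rot: [3.14, -0.0, 1.038]
contact_force: [-0.7, -0.2, 0.8]
grip_width: 91.5
```

```bash
python3 -c "
from h import *
st()
S=capture('side')[:,:,::-1].copy();cv2.imwrite('pics/s14.png',S)
cv2.imwrite('pics/s14b.png',cv2.convertScaleAbs(cv2.resize(S[125:185,285:345],None,fx=10,fy=10,interpolation=2),alpha=1.7))"
```

```text
t 15.77 pos [ 532.2 -118.2  106.7] rot [ 1.7991e+02 -1.0000e-02  5.9470e+01] F [-0.7 -0.2  0.8] M [-0.128  0.129  0.03 ] w 91.5 J6 0.17 turn units [ 0.023 -0.001 -0.   ]
```

View pics/s14b.png

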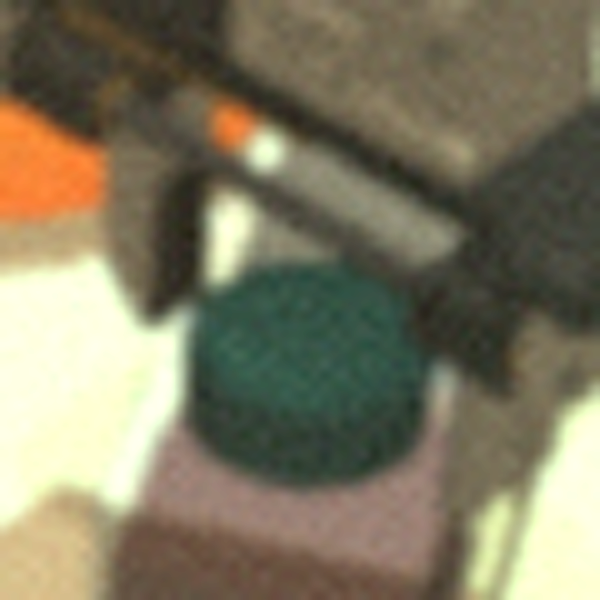

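Released and clear, and the lid sits level on the shoulder. Because the grip width drifted during screwing, I'll grip again and check briefly that the torque rises at once, to rule out slip.

>>> step_arm(moves=[0.0, 0.03, -0.02, 0, 0, 0, 0, 0, 0, 0, 0, 0, 0, 1, 0, 0, 0, 0, 0, 0, 1, 0, 0, 0, 0, 0, 0, 1, 0, 0, 0, 0, 0, 0, 1, 0, 0, 0, 0, 0, 0, 1])

```text
time: 16.32
tool_pos: [532.0, -118.4, 107.0]
tcp_rot: [-3.141, 0.0, 1.038]
contact_force: [-0.3, -0.8, -1.2]
grip_width: 62.4
```

```bash
python3 -c "
from h import *
st()"
```

```text
t 16.32 pos [ 532.  -118.4  107. ] rot [-1.7998e+02  3.0000e-02  5.9470e+01] F [-0.3 -0.8 -1.2] M [-0.303  0.04   0.02 ] w 62.4 J6 0.17 turn units [-0.005  0.006 -0.   ]
```

>>> step_arm(moves=[0, 0, 0, 0, 0, 0.25, 1])

```text
time: 16.4
tool_pos: [532.1, -118.3, 106.9]
tcp_rot: [-3.141, 0.0, 1.021]
contact_force: [0.3, 2.1, 0.8]
grip_width: 62.3
```

```bash
python3 -c "
from h import *
st()"
```

```text
t 16.4 pos [ 532.1 -118.3  106.9] rot [-1.7999e+02  1.0000e-02  5.8470e+01] F [0.3 2.1 0.8] M [ 0.212 -0.036  0.471] w 62.3 J6 0.19 turn units [-0.002  0.003 -0.   ]
```

>>> step_arm(moves=[0, 0, 0, 0, 0, 0.15, 1])

```text
time: 16.48
tool_pos: [532.4, -118.1, 107.0]
tcp_rot: [3.141, -0.0, 1.009]
contact_force: [0.4, 2.1, -1.2]
grip_width: 61.8
```

```bash
python3 -c "
from h import *
st()"
```

```text
t 16.48 pos [ 532.4 -118.1  107. ] rot [ 1.7998e+02 -2.0000e-02  5.7810e+01] F [ 0.4  2.1 -1.2] M [ 0.139 -0.042  0.259] w 61.8 J6 0.2 turn units [ 0.005 -0.005 -0.   ]
```

The torque rose at once to 0.47 N m within 1°, then the pads slipped slightly, so the lid is home. I'll open, lift straight up and check.

>>> step_arm(moves=[0, 0, 0, 0, 0, 0, -1, 0, 0, 0, 0, 0, 0, -1, 0, 0, 0, 0, 0, 0, -1, 0, 0, 0, 0, 0, 0, -1, 0, 0, 0, 0, 0, 0, -1, 0, 0, 0, 0, 0, 0, -1])

```text
time: 16.98
tool_pos: [532.7, -118.3, 107.1]
tcp_rot: [3.14, -0.0, 1.007]
contact_force: [-0.1, 0.3, 0.6]
grip_width: 90.9
```

>>> step_arm(moves=[0, 0, -0.3, 0, 0, 0, -1, 0, 0, -0.6, 0, 0, 0, -1, 0, 0, -0.8, 0, 0, 0, -1, 0, 0, -0.9, 0, 0, 0, -1, 0, 0, -0.9, 0, 0, 0, -1, 0, 0, -0.9, 0, 0, 0, -1, 0, 0, -0.5, 0, 0, 0, -1, 0, 0, 0, 0, 0, 0, -1])

```text
time: 17.65
tool_pos: [532.0, -118.5, 211.4]
tcp_rot: [-3.141, 0.0, 1.007]
contact_force: [0.2, -1.0, 0.8]
grip_width: 91.7
```

```bash
python3 -c "
from h import *
go([470,100,230])
S=capture('side')[:,:,::-1].copy();cv2.imwrite('pics/s15.png',S)
cv2.imwrite('pics/s15b.png',cv2.convertScaleAbs(cv2.resize(S[125:205,275:355],None,fx=7,fy=7,interpolation=2),alpha=1.7))"
```

```text
t 17.65 pos [ 532.  -118.5  211.4] rot [-180.     0.    57.7] J6 0.2
total units [ 7.574 -8.459 -0.93 ] rows 9 per row [ 0.842 -0.94  -0.103]
```

View pics/s15b.png

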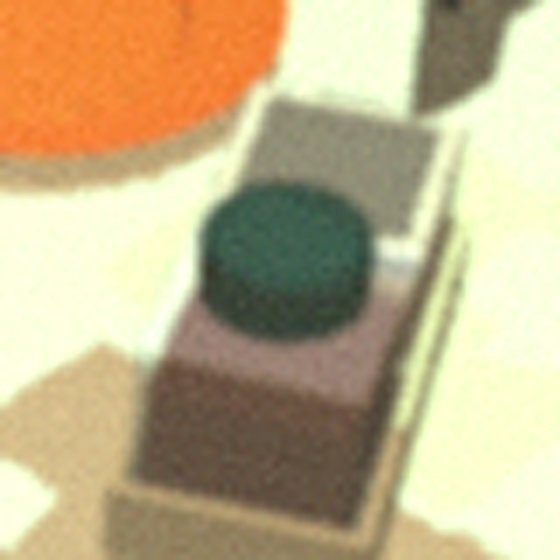

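>>> step_arm(moves=[0.84, -0.94, -0.1, 0, 0, 0, -1, 0.84, -0.94, -0.1, 0, 0, 0, -1, 0.84, -0.94, -0.1, 0, 0, 0, -1, 0.84, -0.94, -0.1, 0, 0, 0, -1, 0.84, -0.94, 0, 0, 0, 0, -1, 0.84, -0.94, 0, 0, 0, 0, -1, 0.84, -0.94, 0, 0, 0, 0, -1, 0, 0, 0, 0, 0, 0, -1])

```text
time: 18.37
tool_pos: [478.2, 56.6, 212.3]
tcp_rot: [-3.132, 0.005, 1.001]
contact_force: [0.4, -0.2, 0.0]
grip_width: 92.1
```

```bash
python3 -c "
from h import *
S=capture('side')[:,:,::-1];T=capture('top')[:,:,::-1]
cv2.imwrite('pics/s16b.png',cv2.resize(np.hstack([S,T]),(800,300)))
S=S.astype(float);p=S[145:180,312:317,0].mean(1);print(p.round(0))
A=cv2.imread('pics/top0.png').astype(float);d=abs(T-A).max(2)>40
k,l,s,c=cv2.connectedComponentsWithStats(d.astype(np.uint8));print([(s[i],c[i].round()) for i in range(1,k) if s[i][4]>20])"
```

```text
[22. 22. 23. 26. 32. 42. 44. 46. 39. 39. 37. 39. 41. 37. 33. 29. 28. 28.
 29. 27. 26. 26. 27. 27. 26. 26. 28. 25. 28. 33. 46. 59. 68. 69. 59.]
[(array([ 161,  200,  107,  184, 8693], dtype=int32), array([214., 302.])), (array([212, 203,  11,   4,  31], dtype=int32), array([217., 204.])), (array([209, 210,  17,  12, 147], dtype=int32), array([217., 216.])), (array([287, 219,  21,  20, 208], dtype=int32), array([297., 228.])), (array([  54,  300,  109,   84, 4003], dtype=int32), array([109., 344.])), (array([   0,  331,   72,   53, 2175], dtype=int32), array([ 28., 364.]))]
```

View pics/s16b.png

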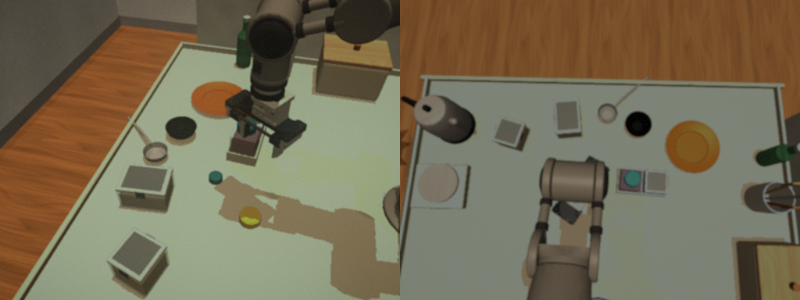

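The top view shows the lid centred on the neck at (297,228). Nothing else has changed except the arm.

```bash
python3 -c "
from plant import *
print(close_job())"
```

```text
the job is handed in; nothing more can be done
None
```

The jar is closed with the larger teal lid. I handed the job in at about 18.5 s, with the gripper open and clear of everything.

- **Thread entry:** I set the lid on the collar (contact at 6 N) and turned it back about 38° until it dropped about 7 mm into the gaps.
- **Screwing home:** I screwed it about 68° clockwise to the predicted home height. The torque rose to 0.38 N m, and I let go.
- **Seat check:** I gripped it again and turned about 1° more. The torque rose at once to 0.47 N m, just over the 0.45 that counts as tight. It then fell to 0.26, which I took as the pads slipping on the lid. I released straight away.
- **Final pictures:** The lid sits level and centred on the neck. The jar is in its pocket, and the only other change in the top view is the arm and its shadow. The pictures are too coarse to show a crack, so I can't rule one out from that 0.47 N m.

**Disagreements:**
- The finger opening read 66 mm on the 60 mm lid and drifted down to 62 mm while screwing. I couldn't explain this.
- The two cameras differed by about 3 mm on the neck's y position, so I aimed between their estimates and lowered the lid in small steps while watching the force.

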